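# Gauge the depth of a heater well

## Task

Find out how deep the red-ringed well of the dry-block heater is with the rod depth gauge: stand the gauge with its foot flat on the block over that well and push the rod gently down until you feel it touch the bottom of the well, not merely its own sliding friction. Then put the gauge back in its wooden stand, foot flat on top, without shifting the rod, so that I can read the depth off it; do not force the gauge, and leave the beaker and the two vials where they are.

Things in the scene. Friction and masses are not known exactly. Their poses are not given: they have to be found in the camera images.
- gauge_knob (a point): centre of the dark knurled knob (22 mm diameter, 20 mm high, vertical axis) on the upper end of the depth gauge's rod: the place to grasp the gauge. z axis up along the rod. The knob is fixed to the rod; its centre lies 106 mm above the rod's flat tip. The whole gauge (about 0.2 kg) may be carried by it: the foot hangs on the rod by friction and does not slip under its own weight.
- gauge_foot (a point): centre of the underside of the depth gauge's steel foot, a bar 60 mm along its y, 18 mm along its x and 9 mm thick, with a guide hub (19 mm diameter, up to 24 mm above the underside) through which the rod slides. z axis up along the rod. The knob's centre is 106 mm minus the reading above this point.
- gauge_rod (a joint): reading of the gauge: how far the tip of the 8 mm diameter round steel rod stands out below the underside of the foot, in m (0 = flush, at most 0.070). It starts between 0.006 and 0.020, less than any well is deep, and grows as the knob is pushed down relative to the foot. The rod slides against about 6 N of friction and stays where it is left.
- mouth_red (a point): centre of the mouth of the red-ringed well in the heater's aluminium block, level with the block's top; z up. The ring (20 mm diameter, almost flush) may lie round any of the four wells; blue, yellow and green rings mark the others. Each well is a blind vertical hole of 12 mm diameter with a hard flat bottom; the depths differ and are unknown, between 30 and 65 mm.
- gauge_tip (a point): centre of the flat lower end of the gauge's rod; z axis up along the rod
- stand_top (a point): centre of the hole's mouth in the flat top (58 x 58 mm) of the pale wooden gauge stand, 85 mm above the worktop, exactly level with the heater block's top; z up. The hole is 15 mm in diameter and 75 mm deep, so that the rod never touches its bottom. At the start the gauge stands in it, foot flat on top. The stand does not move.
- gauge: the rod depth gauge as a whole (foot, rod and knob); origin at the centre of the foot's underside, z up along the rod
- heater: dry-block heater, fixed; white housing 150 x 134 mm, 76 mm high, round an aluminium block whose flat top (84 x 84 mm) is 85 mm above the worktop. Wells 18 mm from its middle in x and y. Origin at the centre of its underside, front panel towards its -x, z up. Neither the rod's tip nor the foot should ever bear on it with more than 20 N.
- stand: wooden gauge stand, foot plate 86 x 86 mm, 85 mm high, fixed; origin at the centre of its underside, z up
- beaker_mid (a point): middle of a small glass beaker (60 mm wide, 70 mm high), a bystander
- vial_black_mid (a point): middle of a vial with a black cap (25 mm diameter, 60 mm high), a bystander
- vial_blue_mid (a point): middle of a vial with a blue cap (25 mm diameter, 60 mm high), a bystander
Not all that is in view belongs to the job. Of the things shaped like the gauge, the bare steel one is meant.

How it is judged:
By the outcome, as a careful person would: the job done as asked, in the order asked, and still so for the second after the job is handed in, with the robot touching nothing.
It also fails if it takes over 51 s, if anything falls off the work surface, if the arm or the gripper's body presses on something with over 40 N, if the wrist force passes 120 N, or if a joint passes its speed limit or range.

## Robot

A 7-joint arm with a two-finger parallel gripper is mounted at the origin on a cart in front of the work surface, level with it; the furniture and walls round the work are solid. World frame = base frame: x ahead of the robot, y to its left, z up, the work surface at z = 0. Lengths are in mm, angles in rad, forces in N, time in s.
With the tool pointing down it reaches from about 400 to 900 mm from the base axis. Payload 5.5 kg.
Tool frame: the origin (TCP) lies midway between the tips of the shut fingers; the grasp point (between the pads) lies 19 mm behind it; z points along the fingers, y is the direction in which the jaws open and shut (so a half turn about z gives the same grasp; the last joint's range is limited). The gripper opens to 92 mm and grips with 3 to 60 N. Pads are 19 mm wide; open, the fingers measure 130 mm over their backs; the gripper's body (75 mm by 190 mm) begins 47 mm behind the grasp point.
Start: joints at [-0.838, 0.501, -0.427, 1.55, 0.221, 1.138, -0.21], TCP at [294.225, 579.596, 226.729] pointing down, gripper open.
Joint ranges: [-2.88, 2.88], [-0.31, 2.03], [-1.54, 1.56], [0.2, 2.42], [-1.41, 4.55], [0.19, 2.02], [-2.57, 2.57]. Speed limits (rad/s): [2.57, 2.57, 3.14, 3.14, 3.14, 3.14, 3.14].

## Interface

Orientations are given as a 3x3 rotation matrix whose columns are the frame's x, y, z axes.
In Python, from station import r gives the robot as it stands.
- The arm moves only by the shell command python3 -m creep 'ROWS' [OPENING] [FORCE]. ROWS is JSON, a list of rows, each an object of numbers: "tx", "ty", "tz": the shift along the tool's x, y, z scaled (see below); "ax", "ay", "az": the turn, a rotation vector about the tool's x, y, z scaled (see below). A call has 1 to 20 rows; each row shifts and turns the commanded pose from where the row before left it, along the tool's axes as they then stand; what a row does not reach is not made up. The controller multiplies each number of a shift by 30 mm and each number of a turn by 8 degrees. A row lasts 1/8 s, in which the tool goes at most 62.5 mm and 10.7 degrees, less where a joint would pass 70% of its speed; a pose out of reach is approached as far as the arm can. A call with a number of a shift or a turn outside -1 to 1 is refused whole. A call with a gripper value outside its range is refused whole. OPENING is the gripper's target within -1 to 1 (fully open at 1, half-way at 0, shut at -1), set as the call begins (- or left out, the last holds). The fingers move at their own pace and stop on an object; FORCE is the grip in N (left out, the last holds). Time passes only in rows, so rows that do not move let the fingers close. It gives the time, the measured TCP pose, the force and the opening at its end, in the units of the state.
- r.observe(): the state, without advancing time (a new reading comes with each control period).
- r.grab_frame(name): name is "scene" or "top" or "wrist"; returns a dict with "color" (480x640x3 uint8, blue, green, red), "vfov" (degrees; the focal length in pixels is half the picture's height over the tangent of half this angle, whatever the lens; pixels are square), "cx", "cy" (the principal point, pixels), "rvec" (rotation vector, rad) and "tvec" (3), from world to camera coordinates, as OpenCV has them; the wrist camera has in their place "hand_eye" (4x4, takes a point from camera to tool coordinates, whose origin is the TCP and whose axes are the flange's). Camera axes: x right, y down, z forward; pixel columns grow to the right and rows downward; lengths in mm; the calibration is good to about 2 mm. The wrist camera is an equidistant fisheye: a pixel r from the principal point sees the ray r / f radians off the axis. A picture is of the moment at which its call begins: read the wrist's pose just before it. There is no depth.
- r.job_done(): hands the job in, once; it reports no verdict.
Trained networks look in a picture, given as the dict that the camera call returned (one of the last four; its "shot" number tells which), for a name from the list of things; names that differ only in an ending like _2 or _b are one class to them, and where a whole thing is asked for, a point or a joint stands for the part that bears it (a point fixed in the world has none). Each returns a list of dicts, best first, with "p" (0 to 1); they miss things now and then, are a little off and sometimes report something else, mostly with a low value. They report only what shows in the picture. A call takes as long as a camera call. They do not tell look-alikes from the thing itself.
- r.outline_of(name, picture): "pixels" (480x640 bool, what is visible of it) and "extent" ([left, top, width, height] in pixels, round what is visible of it).
The state is a dict: "time": time; "q": joint angles; "dq": joint speeds; "joint_efforts": joint torques, N m; "eef_pos": TCP position; "tool_rot": TCP orientation; "force": force on the tool from outside, world axes, zero at the start; "ft_torque": the same for the moment, N m; "width": finger opening in mm.
Only numpy, scipy, OpenCV 4.12 (cv2) and the standard library are available. Lean on these libraries where they do the work, as an engineer would, in place of code of your own. Each camera call takes 0.05 s, during which the arm holds its last target.

## Working session

There is one attempt and no reset: what is moved stays moved. The work goes in short steps, Python scripts to look and compute and a shell command to move; the robot and the scene stay as the last step left them, time stands still between calls to the robot, and variables do not carry over. Pictures are saved under pics/ and viewed, and the job is handed in when it is done.

```bash
ls; mkdir -p pics; cat > h.py <<'E'
import numpy as np, cv2
from station import r
def cam(p):
    f=240/np.tan(np.radians(p["vfov"])/2); return f,p["cx"],p["cy"]
def ray(p,uv,st=None):
    f,cx,cy=cam(p); x,y=uv[0]-cx,uv[1]-cy
    if "hand_eye" in p:
        rr=np.hypot(x,y); th=rr/f; d=np.array([np.sin(th)*x/max(rr,1e-9),np.sin(th)*y/max(rr,1e-9),np.cos(th)])
        H=np.array(p["hand_eye"]); R=np.array(st["tool_rot"]); t=np.array(st["eef_pos"])
        return R@H[:3,3]+t, R@H[:3,:3]@d
    R,_=cv2.Rodrigues(np.array(p["rvec"],float)); t=np.array(p["tvec"],float).ravel()
    return -R.T@t, R.T@np.array([x/f,y/f,1.])
def atz(p,uv,z,st=None):
    o,d=ray(p,uv,st); return o+d*(z-o[2])/d[2]
def proj(p,X,st=None):
    f,cx,cy=cam(p); X=np.array(X,float)
    if "hand_eye" in p:
        H=np.array(p["hand_eye"]); R=np.array(st["tool_rot"]); t=np.array(st["eef_pos"])
        c=np.linalg.inv(H)@np.append(R.T@(X-t),1); c=c[:3]
        th=np.arccos(c[2]/np.linalg.norm(c)); n=np.hypot(c[0],c[1]); return np.array([cx+f*th*c[0]/n,cy+f*th*c[1]/n])
    R,_=cv2.Rodrigues(np.array(p["rvec"],float)); t=np.array(p["tvec"],float).ravel()
    c=R@X+t; return np.array([cx+f*c[0]/c[2],cy+f*c[1]/c[2]])
E
python3 - <<'E'
from h import *
np.set_printoptions(precision=4,suppress=True)
s=r.observe(); print({k:np.array(v) for k,v in s.items()})
for n in("scene","top","wrist"):
    p=r.grab_frame(n); cv2.imwrite(f"pics/{n}0.png",p["color"]); print(n,p["vfov"],p["cx"],p["cy"],p.get("rvec"),p.get("tvec"),p.get("hand_eye"))
    for k in("gauge","heater","stand","gauge_knob","gauge_foot"):
        try: print(k,[(round(o["p"],2),o["extent"]) for o in r.outline_of(k,p)])
        except Exception as e: print(k,e)
E
```

```text
pics
{'time': array(0.), 'q': array([-0.8378,  0.5018, -0.4268,  1.5514,  0.2208,  1.1383, -0.2103]), 'dq': array([ 0.0002,  0.0005, -0.0005,  0.0003, -0.0007,  0.0021, -0.0012]), 'joint_efforts': array([  0.0003, -56.66  ,  -5.8169, -27.9111,  -0.0689,   0.0307,
         0.0002]), 'eef_pos': array([293.9831, 578.9528, 225.7093]), 'tool_rot': array([[-0.8917,  0.4527, -0.0009],
       [ 0.4527,  0.8917, -0.0017],
       [ 0.0001, -0.0019, -1.    ]]), 'force': array([-0.5151,  0.0794,  0.059 ]), 'ft_torque': array([0.0175, 0.0113, 0.0241]), 'width': array(92.2646)}
scene 50.34275315063774 318.1358204771721 242.89635598858627 [ 2.0556 -1.3613  0.5078] [-437.4819  399.9782  700.4116] None
gauge [(0.89, [383.7, 217.7, 28.5, 50.3]), (0.86, [314.3, 299.0, 29.3, 54.7]), (0.83, [417.1, 300.2, 33.6, 58.3]), (0.67, [351.7, 226.2, 32.2, 55.9])]
heater [(0.97, [206.3, 203.4, 105.9, 94.2])]
stand [(0.88, [333.7, 250.2, 59.7, 75.9])]
gauge_knob [(0.81, [321.4, 298.9, 15.9, 38.3]), (0.66, [398.5, 217.3, 10.6, 36.8]), (0.61, [432.1, 301.1, 20.3, 39.6]), (0.5, [363.2, 228.0, 15.7, 38.4])]
gauge_foot 
[... 303 characters left out ...]
0.4]), (0.73, [390.8, 230.8, 25.4, 20.9]), (0.57, [323.8, 271.4, 17.1, 25.6])]
heater [(0.86, [206.2, 196.5, 68.2, 85.2])]
stand [(0.56, [322.4, 212.9, 32.5, 41.7])]
gauge_knob [(0.19, [321.0, 211.3, 36.7, 40.9])]
gauge_foot [(0.82, [324.1, 268.3, 16.9, 29.7]), (0.67, [325.6, 207.8, 28.7, 24.9]), (0.56, [390.4, 228.9, 28.7, 21.4]), (0.55, [328.7, 164.5, 26.3, 28.6])]
wrist 65.70646984690485 317.21959165230487 241.8183853438138 None None [[  -0.0001   -0.9618   -0.2737   72.6761]
 [   1.       -0.0001    0.0002   -0.2831]
 [  -0.0003   -0.2737    0.9618 -158.0882]
 [   0.        0.        0.        1.    ]]
gauge []
heater []
stand []
gauge_knob []
gauge_foot [(0.45, [0.0, 447.4, 6.6, 17.4])]
```

```bash
python3 - <<'E'
import cv2
a=cv2.imread("pics/scene0.png")[190:370,190:470]; cv2.imwrite("pics/s0c.png",cv2.resize(a,None,fx=2.8,fy=2.8,interpolation=3))
a=cv2.imread("pics/top0.png")[140:310,190:430]; cv2.imwrite("pics/t0c.png",cv2.resize(a,None,fx=3.3,fy=3.3,interpolation=3))
E
```

```text
(no output)
```

View pics/scene0.png

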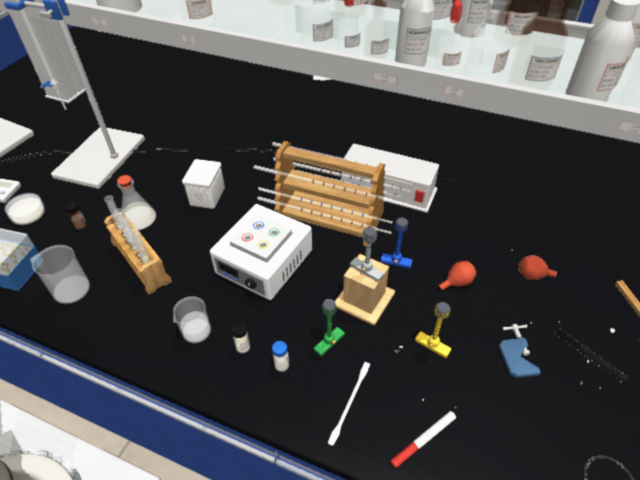

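View pics/s0c.png

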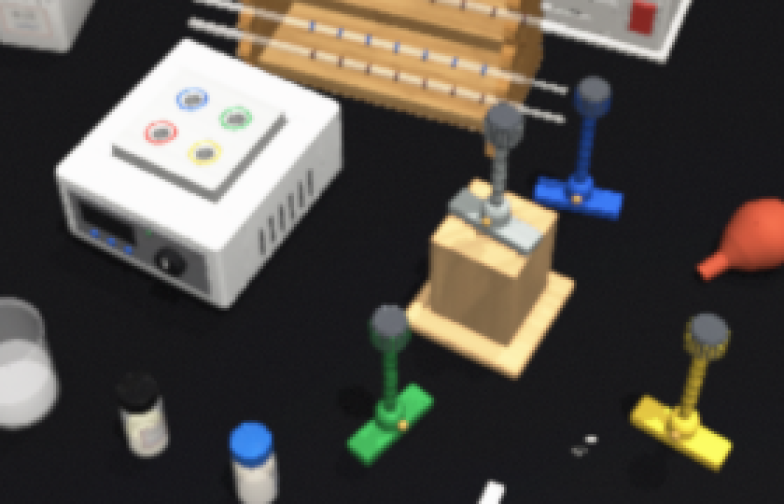

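View pics/t0c.png

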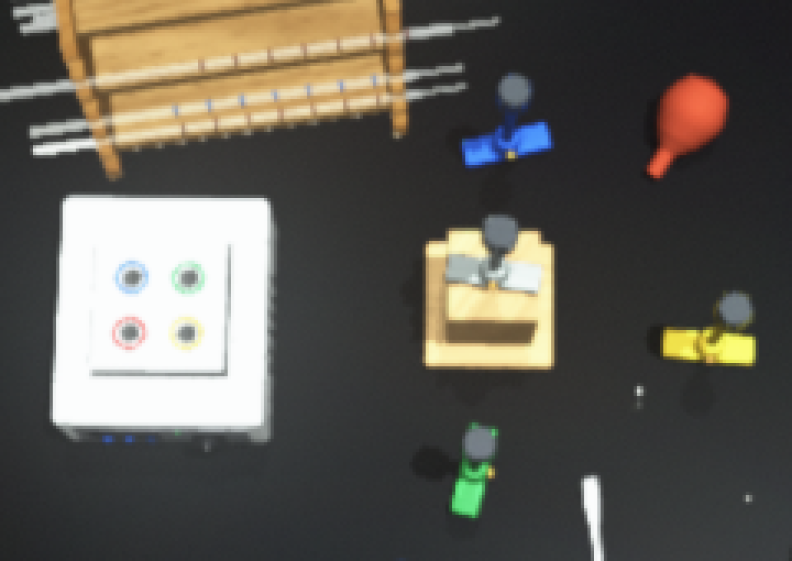

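View pics/wrist0.png

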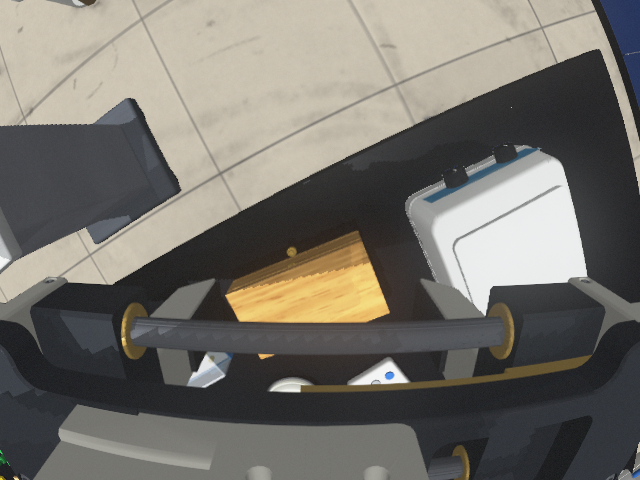

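View pics/top0.png

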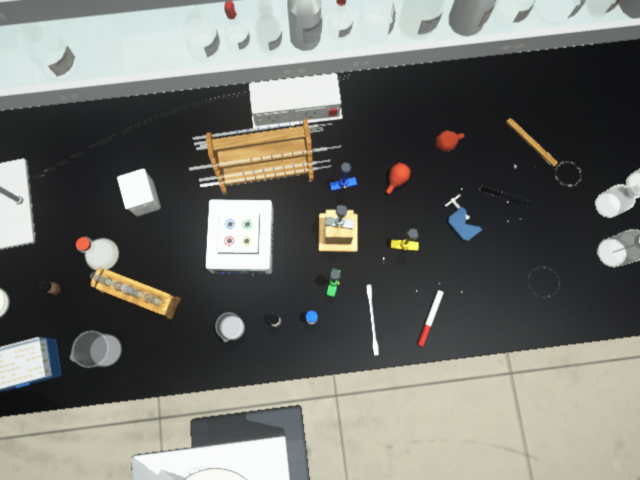

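The bare steel gauge stands in the wooden stand: knob at about scene (369.6, 235.4) and top (341.5, 211). The red ring is the left-front well, at about scene (247, 237) and top (229, 240.6). The coloured gauges are decoys.

```bash
python3 - <<'E'
from h import *
np.set_printoptions(precision=1,suppress=True)
ps=r.grab_frame("scene"); pt=r.grab_frame("top")
def tri(a,b):
    A=[];B=[]
    o1,d1=ray(ps,a);o2,d2=ray(pt,b)
    d1/=np.linalg.norm(d1);d2/=np.linalg.norm(d2)
    M=np.zeros((3,3));v=np.zeros(3)
    for o,d in((o1,d1),(o2,d2)):
        P=np.eye(3)-np.outer(d,d);M+=P;v+=P@o
    X=np.linalg.solve(M,v);return X,np.linalg.norm((np.eye(3)-np.outer(d1,d1))@(X-o1))
S=lambda x,y:(190+x/2.8,190+y/2.8);T=lambda x,y:(190+x/3.3,140+y/3.3)
print("knob",tri(S(503,127),T(500,234)))
for n,a,b in(("red",(160,132),(129,332)),("blue",(192,99),(131,277)),("green",(236,118),(188,277)),("yel",(205,153),(186,333))):
    print(n,tri(S(*a),T(*b)),atz(ps,S(*a),85),atz(pt,T(*b),85))
# foot ends on top (scene & top) z=94 top surface
for n,a in(("scene L",(463,205)),("scene R",(530,237)),):print(n,atz(ps,S(*a),94))
for n,a in(("top L",(447,270)),("top R",(541,275)),):print(n,atz(pt,T(*a),94))
for q in((425,243),(553,243),(553,367),(425,367)): print("plate",atz(pt,T(*q),10))
for o in r.outline_of("gauge",pt)[:4]:
    print(o["extent"])
for k in("beaker_mid","vial_black_mid","vial_blue_mid"):
    for o in r.outline_of(k,pt)[:2]:
        e=o["extent"];print(k,o["p"],e,atz(pt,(e[0]+e[2]/2,e[1]+e[3]/2),30))
E
```

```text
knob (array([ 568.9, -325.3,  171.6]), np.float64(0.359609875008724))
red (array([559.1, -91. ,  81.5]), np.float64(0.4796655258721819)) [556.7 -93.3  85. ] [557.9 -91.1  85. ]
blue (array([595.2, -95.6,  80.6]), np.float64(0.8207422427753446)) [592.2 -98.7  85. ] [593.5 -95.5  85. ]
green (array([ 590.7, -131.7,   80.6]), np.float64(0.7651915676052499)) [ 587.6 -134.5   85. ] [ 589.  -131.5   85. ]
yel (array([ 554.5, -126.9,   80.2]), np.float64(0.7914985038966549)) [ 551.3 -129.9   85. ] [ 552.8 -126.7   85. ]
scene L [ 567.  -304.5   94. ]
scene R [ 558.7 -351.4   94. ]
top L [ 570.9 -295.    94. ]
top R [ 560.3 -353.5   94. ]
plate [ 613.4 -286.9   10. ]
plate [ 602.6 -373.3   10. ]
plate [ 517.3 -361.2   10. ]
plate [ 527.9 -276.1   10. ]
[328.5, 272.4, 10.7, 24.8]
[327.4, 160.0, 28.5, 31.4]
[325.1, 209.7, 24.7, 21.5]
[391.7, 227.8, 23.3, 22.5]
beaker_mid 0.75 [216.3, 314.0, 29.6, 30.7] [379.7 -71.1  30. ]
vial_black_mid 0.66 [270.5, 313.7, 12.7, 12.0] [ 387.9 -169.    30. ]
vial_black_mid 0.59 [307.5, 312.2, 8.7, 12.3] [ 381.6 -242.8   30. ]
```

```bash
python3 -m creep '[{"tx":-0.4,"ty":-0.42},{"tx":-0.95,"ty":-1},{"tx":-0.95,"ty":-1},{"tx":-0.95,"ty":-1},{"tx":-0.95,"ty":-1},{"tx":-0.95,"ty":-1},{"tx":-0.95,"ty":-1},{"tx":-0.95,"ty":-1},{"tx":-0.95,"ty":-1},{"tx":-0.95,"ty":-1},{"tx":-0.95,"ty":-1},{"tx":-0.95,"ty":-1}]' 1; python3 -c "
from h import *
s=r.observe();print(np.round(s['q'],2),s['eef_pos'],np.round(s['tool_rot'],3))"
```

```text
[-0.84  0.5  -0.43  1.55  0.22  1.14 -0.21] [294.22777318 579.57160895 226.69981639] [[-0.892  0.453 -0.   ]
 [ 0.453  0.892 -0.   ]
 [ 0.    -0.    -1.   ]]invalid input
```

```bash
python3 -m creep '[{"tx":-0.4,"ty":-0.42,"tz":0,"ax":0,"ay":0,"az":0}]' 1 20; echo; python3 -m creep '[{"tx":-0.4,"ty":-0.42}]'
```

```text
time: 1.32
eef_pos: [298.2, 563.4, 226.6]
tool_rot: [[-0.893, 0.451, -0.001], [0.451, 0.893, 0.001], [0.001, 0.0, -1.0]]
force: [-0.4, 0.0, 0.6]
width: 91.9
invalid input
```

```bash
python3 -m creep '[{"tx":-0.95,"ty":-1,"tz":0,"ax":0,"ay":0,"az":0},{"tx":-0.95,"ty":-1,"tz":0,"ax":0,"ay":0,"az":0},{"tx":-0.95,"ty":-1,"tz":0,"ax":0,"ay":0,"az":0},{"tx":-0.95,"ty":-1,"tz":0,"ax":0,"ay":0,"az":0},{"tx":-0.95,"ty":-1,"tz":0,"ax":0,"ay":0,"az":0},{"tx":-0.95,"ty":-1,"tz":0,"ax":0,"ay":0,"az":0},{"tx":-0.95,"ty":-1,"tz":0,"ax":0,"ay":0,"az":0},{"tx":-0.95,"ty":-1,"tz":0,"ax":0,"ay":0,"az":0},{"tx":-0.95,"ty":-1,"tz":0,"ax":0,"ay":0,"az":0},{"tx":-0.95,"ty":-1,"tz":0,"ax":0,"ay":0,"az":0}]'; python3 -c "
from h import *
s=r.observe();print(np.round(s['q'],2),np.round(s['eef_pos'],1),np.round(s['tool_rot'],3))"
```

```text
time: 2.58
eef_pos: [417.5, 163.9, 226.9]
tool_rot: [[-0.891, 0.454, 0.001], [0.454, 0.891, -0.0], [-0.001, 0.0, -1.0]]
force: [-0.1, -0.2, -0.0]
width: 91.9
[-0.19  0.12 -0.26  2.04  0.04  0.99  0.63] [417.5 163.9 226.9] [[-0.891  0.454  0.001]
 [ 0.454  0.891 -0.   ]
 [-0.001  0.    -1.   ]]
```

```bash
python3 -m creep '[{"tx":-0.95,"ty":-1,"tz":0,"ax":0,"ay":0,"az":0},{"tx":-0.95,"ty":-1,"tz":0,"ax":0,"ay":0,"az":0},{"tx":-0.95,"ty":-1,"tz":0,"ax":0,"ay":0,"az":0},{"tx":-0.95,"ty":-1,"tz":0,"ax":0,"ay":0,"az":0},{"tx":-0.95,"ty":-1,"tz":0,"ax":0,"ay":0,"az":0},{"tx":-0.95,"ty":-1,"tz":0,"ax":0,"ay":0,"az":0},{"tx":-0.95,"ty":-1,"tz":0,"ax":0,"ay":0,"az":0},{"tx":-0.95,"ty":-1,"tz":0,"ax":0,"ay":0,"az":0},{"tx":-0.95,"ty":-1,"tz":0,"ax":0,"ay":0,"az":0},{"tx":-0.9,"ty":-0.9,"tz":0,"ax":0,"ay":0,"az":0},{"tx":-0.5,"ty":-0.5,"tz":0,"ax":0,"ay":0,"az":0},{"tx":0,"ty":0,"tz":0,"ax":0,"ay":0,"az":0}]'; python3 -c "
from h import *
s=r.observe();print(np.round(s['q'],2),np.round(s['eef_pos'],1),np.round(s['tool_rot'],3))
p=r.grab_frame('wrist');cv2.imwrite('pics/w1.png',p['color'])
p=r.grab_frame('top');cv2.imwrite('pics/t1.png',cv2.resize(p['color'][140:310,190:430],None,fx=3.3,fy=3.3,interpolation=3))"
```

```text
time: 4.08
eef_pos: [541.7, -248.4, 226.5]
tool_rot: [[-0.89, 0.455, -0.001], [0.455, 0.89, -0.0], [0.0, -0.0, -1.0]]
force: [0.6, -0.3, -0.7]
width: 91.8
[ 0.35  0.37  0.05  1.71 -0.02  1.07  1.5 ] [ 541.7 -248.4  226.5] [[-0.89   0.455 -0.001]
 [ 0.455  0.89  -0.   ]
 [ 0.    -0.    -1.   ]]
```

View pics/w1.png

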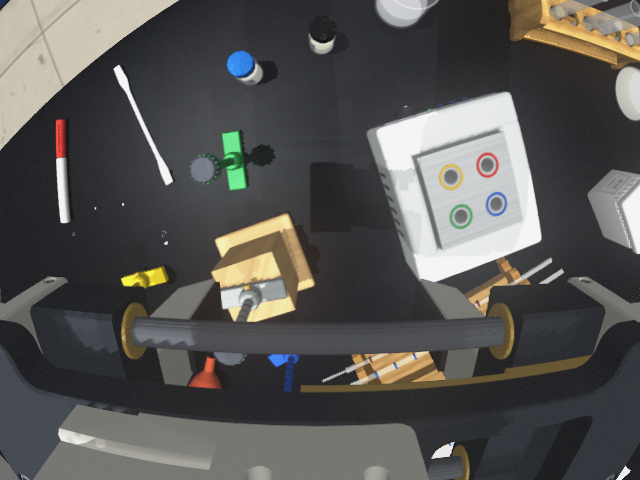

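View pics/t1.png

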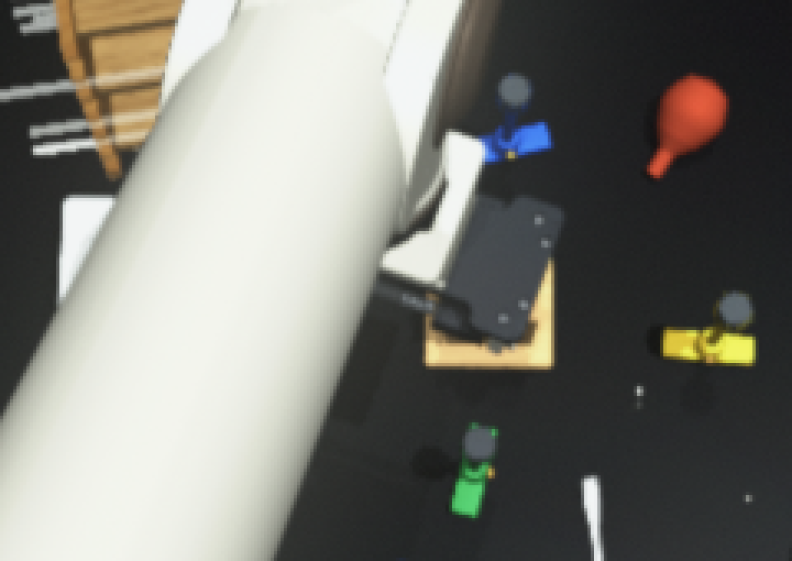

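The wrist view shows the rings clearly: red (487,165), yellow (451,177), green (461,216), blue (496,204). The stand top and the gauge hub are at about (249,297).

```bash
python3 - <<'E'
from h import *
np.set_printoptions(precision=1,suppress=True)
s=r.observe();p=r.grab_frame("wrist")
im=p["color"]; cv2.imwrite('pics/w1c.png',cv2.resize(im[130:250,400:560],None,fx=5,fy=5,interpolation=2));cv2.imwrite('pics/w1d.png',cv2.resize(im[210:370,200:330],None,fx=3.7,fy=3.7,interpolation=2))
g=im[130:250,400:560]
for n,uv in(("red",(487,165)),("yel",(451,177)),("green",(461,216)),("blue",(496,204))): print(n,atz(p,uv,85,s))
E
```

```text
red [557.9 -89.5  85. ]
yel [ 553.4 -124.9   85. ]
green [ 588.7 -129.4   85. ]
blue [593.6 -94.1  85. ]
```

View pics/w1c.png

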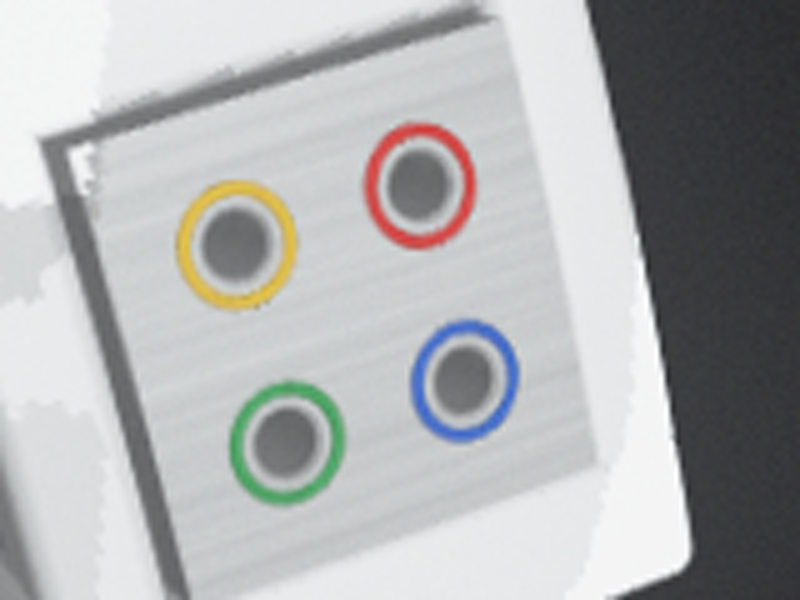

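View pics/w1d.png

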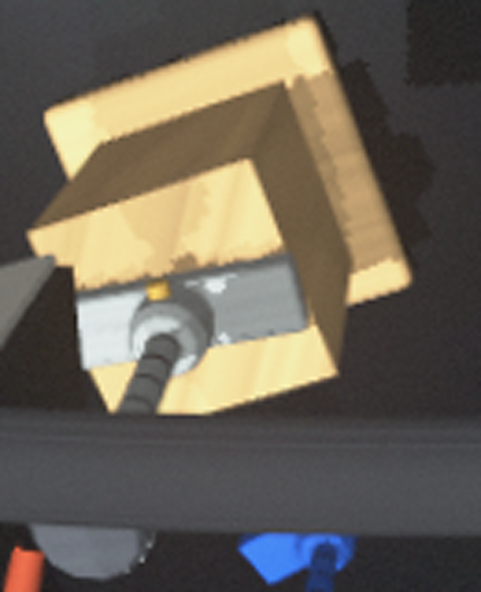

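```bash
python3 - <<'E'
from h import *
np.set_printoptions(precision=1,suppress=True)
s=r.observe();p=r.grab_frame("wrist")
D=lambda x,y:(200+x/3.7,210+y/3.7)
c=[atz(p,D(*q),94,s) for q in((291,257),(305,325),(85,367),(80,296))]
print(np.array(c),np.mean(c,0)); print("hub",atz(p,D(168,335),109,s))
# stand top corners
for q in((30,233),(250,160),(338,376)): print("stand",atz(p,D(*q),85,s))
for z in (165,170,175): print(atz(p,D(93,540),z,s))
E
```

```text
[[ 565.8 -293.3   94. ]
 [ 582.2 -298.6   94. ]
 [ 568.7 -352.1   94. ]
 [ 552.4 -343.2   94. ]] [ 567.3 -321.8   94. ]
hub [ 565.4 -323.1  109. ]
stand [ 535.3 -349.8   85. ]
stand [ 543.3 -292.8   85. ]
stand [ 601.  -300.7   85. ]
[ 578.9 -337.3  165. ]
[ 576.6 -334.4  170. ]
[ 574.3 -331.6  175. ]
```

```bash
python3 -m creep '[{"tx":-0.65,"ty":-0.62,"tz":0,"ax":0,"ay":0,"az":0},{"tx":-0.65,"ty":-0.62,"tz":0,"ax":0,"ay":0,"az":0},{"tx":-0.6,"ty":-0.6,"tz":0,"ax":0,"ay":0,"az":0},{"tx":0,"ty":0,"tz":0.3,"ax":0,"ay":0,"az":0},{"tx":0,"ty":0,"tz":0.5,"ax":0,"ay":0,"az":0},{"tx":0,"ty":0,"tz":0.5,"ax":0,"ay":0,"az":0},{"tx":0,"ty":0,"tz":0.5,"ax":0,"ay":0,"az":0},{"tx":0,"ty":0,"tz":0.2,"ax":0,"ay":0,"az":0},{"tx":0,"ty":0,"tz":0,"ax":0,"ay":0,"az":0}]' ; python3 -c "
from h import *
s=r.observe();print(np.round(s['q'],2),np.round(s['eef_pos'],1),np.round(s['tool_rot'],3))
p=r.grab_frame('wrist');cv2.imwrite('pics/w2.png',p['color'])
p=r.grab_frame('scene');cv2.imwrite('pics/s2.png',cv2.resize(p['color'][190:370,190:470],None,fx=2.8,fy=2.8,interpolation=3))"
```

```text
time: 5.4
eef_pos: [568.0, -321.7, 166.0]
tool_rot: [[-0.892, 0.453, -0.001], [0.453, 0.892, 0.001], [0.001, 0.0, -1.0]]
force: [0.1, -0.1, -0.3]
width: 92.3
[ 0.43  0.53  0.07  1.61 -0.04  1.    1.61] [ 568.  -321.7  166. ] [[-0.892  0.453 -0.001]
 [ 0.453  0.892  0.001]
 [ 0.001  0.    -1.   ]]
```

View pics/w2.png

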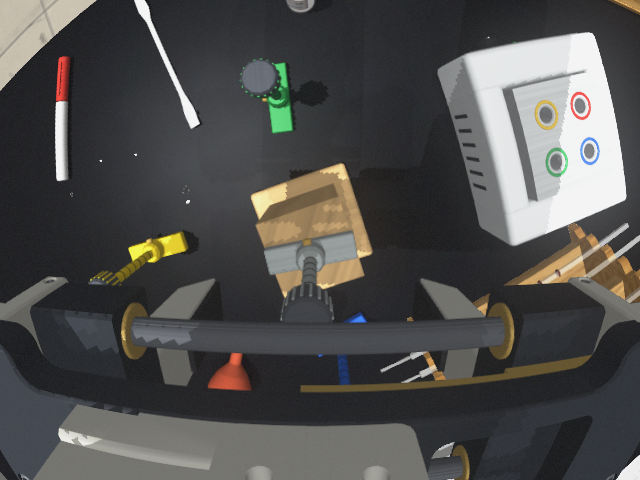

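View pics/s2.png

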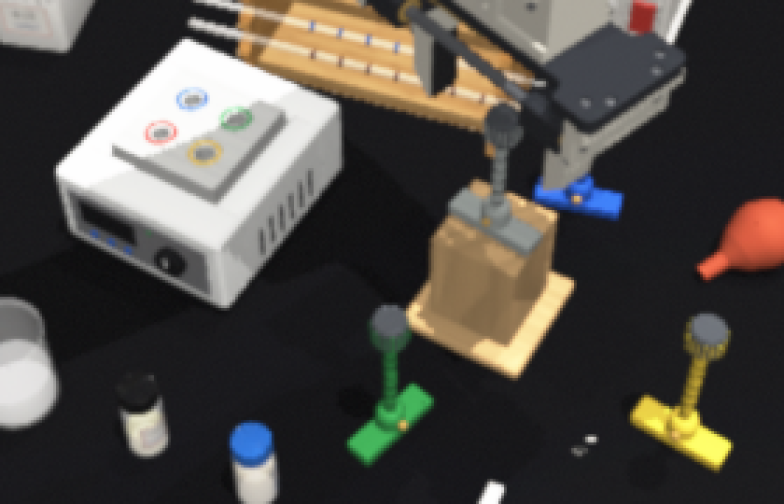

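```bash
python3 - <<'E'
from h import *
np.set_printoptions(precision=1,suppress=True)
s=r.observe();p=r.grab_frame("wrist")
for kx,ky in((567.5,-323.5),(569,-325),(566,-322)):
  print([proj(p,(kx,ky,z),s) for z in(109,165,175)])
cv2.imwrite('pics/w2c.png',cv2.resize(p['color'][220:340,230:390],None,fx=5,fy=5,interpolation=2))
# well again
print([atz(p,q,85,s) for q in((580.5,105.5),(546.5,115),(557,161),(589.5,151))])
E
```

```text
[array([314.8, 258.5]), array([314. , 296.2]), array([313.9, 305.4])]
[array([313.7, 261.7]), array([312.7, 300.1]), array([312.4, 309.4])]
[array([315.8, 255.4]), array([315.4, 292.3]), array([315.3, 301.3])]
[array([559.3, -92.9,  85. ]), array([ 554.8, -128.7,   85. ]), array([ 589.8, -132.9,   85. ]), array([595.2, -97.9,  85. ])]
```

View pics/w2c.png

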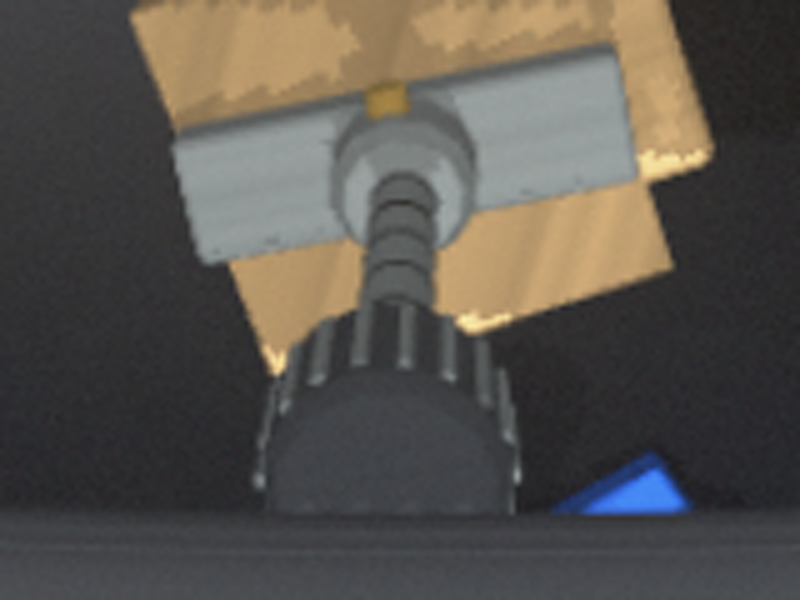

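```bash
python3 - <<'E'
from h import *
np.set_printoptions(precision=1,suppress=True)
s=r.observe();p=r.grab_frame("wrist");R=np.array(s["tool_rot"]);e=np.array(s["eef_pos"])
D=lambda x,y:(230+x/5,220+y/5)
print("e",e)
for q,z in(((405,187),109),((391,480),184),((391,480),188),((391,372),184)):
    X=atz(p,D(*q),z,s);print(X,R.T@(X-e))
c=[atz(p,D(*q),94,s) for q in((177,147),(610,47),(637,180),(208,262))];X=np.mean(c,0);print(np.array(c),X,R.T@(X-e))
o1,_=ray(p,D(270,500),s);
for z in(180,184,188):
  print(z,np.linalg.norm(atz(p,D(268,490),z,s)-atz(p,D(514,490),z,s)))
E
```

```text
e [ 568.7 -322.2  167.3]
[ 565.9 -325.3  109. ] [ 1.1 -4.  58.3]
[ 567.2 -326.   184. ] [ -0.4  -4.1 -16.7]
[ 565.4 -325.   188. ] [  1.7  -4.  -20.7]
[ 558.2 -321.4  184. ] [  9.7  -4.  -16.7]
[[ 551.9 -352.    94. ]
 [ 565.4 -295.7   94. ]
 [ 583.2 -300.2   94. ]
 [ 567.8 -356.2   94. ]] [ 567.1 -326.    94. ] [-0.1 -4.1 73.3]
180 21.62645594445433
184 21.0312610270718
188 20.43606610968927
```

```bash
python3 -m creep '[{"tx":0,"ty":-0.13,"tz":0.13,"ax":0,"ay":0,"az":0},{"tx":0,"ty":0,"tz":0.14,"ax":0,"ay":0,"az":0},{"tx":0,"ty":0,"tz":0,"ax":0,"ay":0,"az":0}]'; python3 -m creep '[{"tx":0,"ty":0,"tz":0,"ax":0,"ay":0,"az":0},{"tx":0,"ty":0,"tz":0,"ax":0,"ay":0,"az":0},{"tx":0,"ty":0,"tz":0,"ax":0,"ay":0,"az":0},{"tx":0,"ty":0,"tz":0,"ax":0,"ay":0,"az":0},{"tx":0,"ty":0,"tz":0,"ax":0,"ay":0,"az":0}]' -1 30;
```

```text
time: 5.98
eef_pos: [566.1, -325.3, 158.0]
tool_rot: [[-0.892, 0.453, -0.001], [0.453, 0.892, 0.001], [0.001, 0.0, -1.0]]
force: [0.1, -0.5, -0.3]
width: 91.7
time: 6.6
eef_pos: [566.6, -325.4, 158.6]
tool_rot: [[-0.892, 0.453, 0.0], [0.453, 0.892, -0.0], [-0.0, -0.0, -1.0]]
force: [0.1, -0.6, -1.4]
width: 46.4
```

```bash
python3 -m creep '[{"tx":0,"ty":0,"tz":0,"ax":0,"ay":0,"az":0},{"tx":0,"ty":0,"tz":0,"ax":0,"ay":0,"az":0},{"tx":0,"ty":0,"tz":0,"ax":0,"ay":0,"az":0},{"tx":0,"ty":0,"tz":0,"ax":0,"ay":0,"az":0},{"tx":0,"ty":0,"tz":0,"ax":0,"ay":0,"az":0}]'; python3 -c "
from h import *
s=r.observe();print(s['force'],s['ft_torque'],s['width'],s['eef_pos'])
p=r.grab_frame('wrist');cv2.imwrite('pics/w3.png',p['color'])"
```

```text
time: 7.22
eef_pos: [566.4, -325.5, 158.6]
tool_rot: [[-0.892, 0.453, -0.0], [0.453, 0.892, -0.0], [0.0, -0.0, -1.0]]
force: [1.0, -0.3, -0.4]
width: 20.6
[ 1.02266577 -0.28219882 -0.44865019] [-0.06651516  0.09133533  0.01001353] 20.601210078919813 [ 566.44836872 -325.54518503  158.56542085]
```

View pics/w3.png

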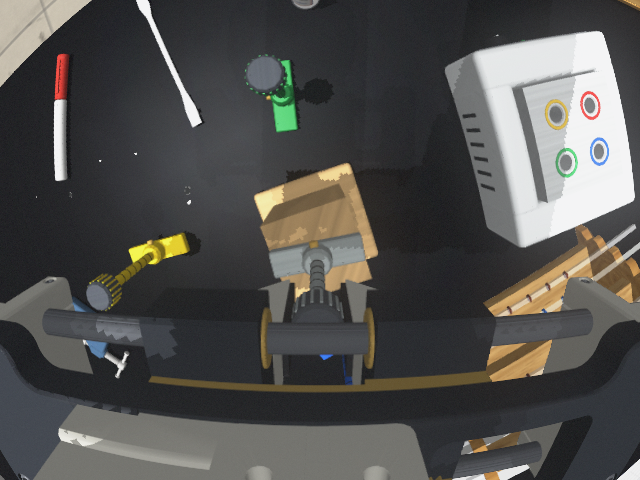

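```bash
python3 -m creep '[{"tx":0,"ty":0,"tz":-0.2,"ax":0,"ay":0,"az":0},{"tx":0,"ty":0,"tz":-0.5,"ax":0,"ay":0,"az":0},{"tx":0,"ty":0,"tz":-0.5,"ax":0,"ay":0,"az":0},{"tx":0,"ty":0,"tz":-0.3,"ax":0,"ay":0,"az":0},{"tx":0.15,"ty":0.27,"tz":0,"ax":0,"ay":0,"az":0},{"tx":0.35,"ty":0.63,"tz":0,"ax":0,"ay":0,"az":0},{"tx":0.5,"ty":0.9,"tz":0,"ax":0,"ay":0,"az":0},{"tx":0.5,"ty":0.9,"tz":0,"ax":0,"ay":0,"az":0},{"tx":0.5,"ty":0.9,"tz":0,"ax":0,"ay":0,"az":0},{"tx":0.5,"ty":0.9,"tz":0,"ax":0,"ay":0,"az":0},{"tx":0.5,"ty":0.9,"tz":0,"ax":0,"ay":0,"az":0},{"tx":0.47,"ty":0.84,"tz":0,"ax":0,"ay":0,"az":0},{"tx":0.2,"ty":0.36,"tz":0,"ax":0,"ay":0,"az":0},{"tx":0.1,"ty":0.1,"tz":0,"ax":0,"ay":0,"az":0},{"tx":0,"ty":0,"tz":0,"ax":0,"ay":0,"az":0},{"tx":0,"ty":0,"tz":0,"ax":0,"ay":0,"az":0}]'; python3 -c "
from h import *
s=r.observe();print(s['force'],s['ft_torque'],s['width'],s['eef_pos'],np.round(s['q'],2))
p=r.grab_frame('wrist');cv2.imwrite('pics/w4.png',p['color'])
p=r.grab_frame('scene');cv2.imwrite('pics/s4.png',cv2.resize(p['color'][150:330,170:430],None,fx=3,fy=3,interpolation=3))
p=r.grab_frame('top');cv2.imwrite('pics/t4.png',cv2.resize(p['color'][170:290,180:340],None,fx=5,fy=5,interpolation=3))
"
```

```text
time: 9.28
eef_pos: [556.6, -96.4, 203.6]
tool_rot: [[-0.891, 0.454, -0.0], [0.454, 0.891, -0.001], [-0.0, -0.001, -1.0]]
force: [-0.4, 0.7, -2.1]
width: 21.1
[-0.40686508  0.68350515 -2.06086216] [-0.02479503  0.01973453  0.01166332] 21.059257363188202 [556.58460822 -96.44493087 203.56632639] [ 0.13  0.34 -0.    1.8   0.    1.    1.22]
```

View pics/w4.png

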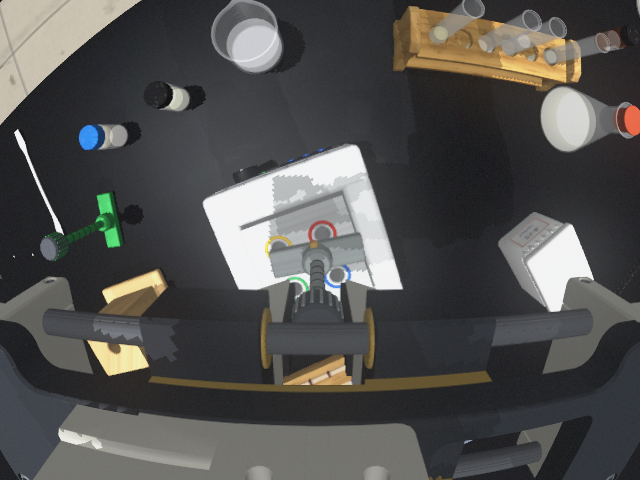

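View pics/s4.png

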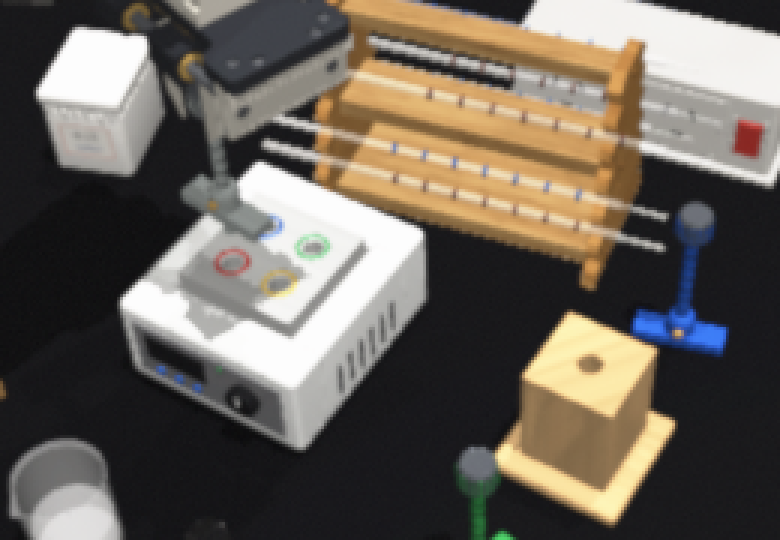

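View pics/t4.png

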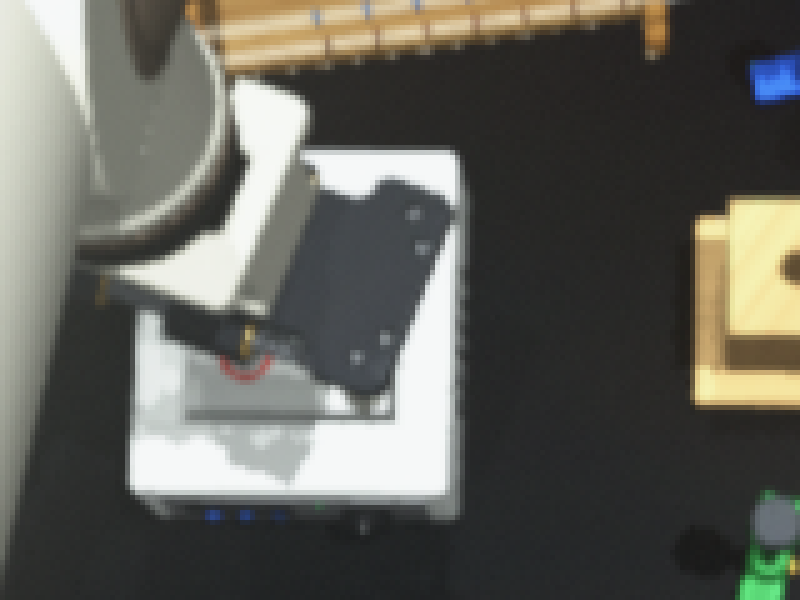

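```bash
cat >m.py <<'E'
from h import *
np.set_printoptions(precision=1,suppress=True)
s=r.observe();p=r.grab_frame("wrist");R=np.array(s["tool_rot"]);e=np.array(s["eef_pos"])
ps=r.grab_frame("scene")
def red(im,box):
    x0,y0,x1,y1=box;h=cv2.cvtColor(im,cv2.COLOR_BGR2HSV)[y0:y1,x0:x1]
    m=((h[...,0]<8)|(h[...,0]>172))&(h[...,1]>90)&(h[...,2]>60)
    ys,xs=np.nonzero(m);pts=np.stack([xs+x0,ys+y0],1).astype(np.float32)
    return cv2.fitEllipse(pts),len(pts)
print("e",e)
a,n=red(p["color"],(290,200,360,280));X=atz(p,a[0],85,s);print("wrist red",a,n,X,R.T@(X-e))
b,n=red(ps["color"],(230,220,262,252));print("scene red",b,n,atz(ps,b[0],85))
print("scene hole",atz(ps,(170+591/3,150+364/3),85))
cv2.imwrite('pics/w5c.png',cv2.resize(p['color'][190:330,240:400],None,fx=5,fy=5,interpolation=2)[:600])
cv2.imwrite('pics/s5c.png',cv2.resize(ps['color'][190:260,210:290],None,fx=8,fy=8,interpolation=2))
for z in(92,95,98,100): print(z,proj(ps,(e[0],e[1],z)))
E
python3 m.py
```

```text
e [556.7 -96.  203.6]
wrist red ((321.3685302734375, 233.8935089111328), (24.373828887939453, 25.775089263916016), 77.13190460205078) 138 [557.8 -93.2  85. ] [  0.3   3.  118.6]
scene red ((246.99740600585938, 236.82272338867188), (7.480222702026367, 10.490198135375977), 78.40491485595703) 23 [557.3 -92.7  85. ]
scene hole [ 564.6 -327.4   85. ]
92 [247.9 235. ]
95 [247.7 233.8]
98 [247.5 232.7]
100 [247.4 232. ]
```

View pics/w5c.png

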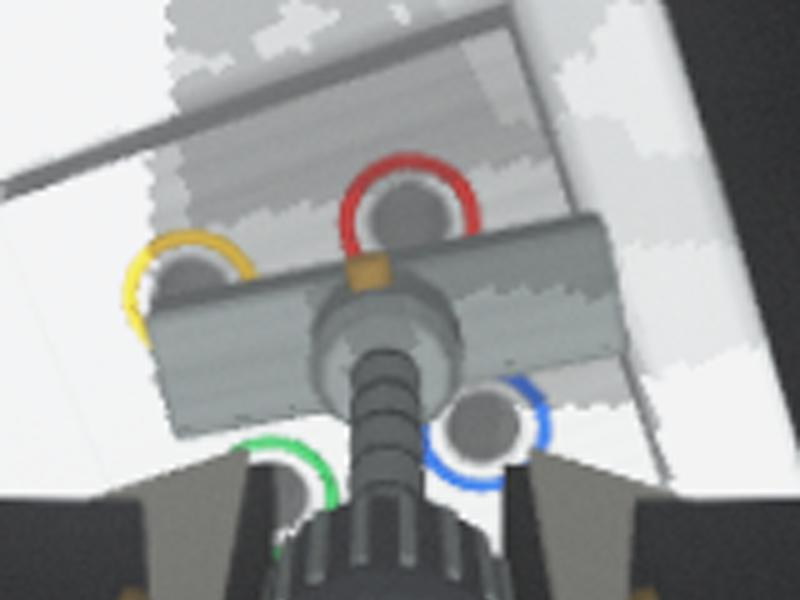

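View pics/s5c.png

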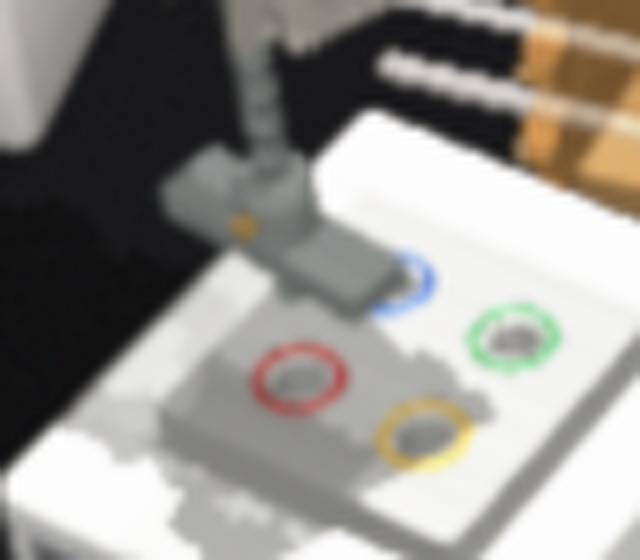

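```bash
python3 - <<'E'
from h import *
np.set_printoptions(precision=1,suppress=True)
s=r.observe();p=r.grab_frame("wrist");R=np.array(s["tool_rot"]);e=np.array(s["eef_pos"])
D=lambda x,y:(240+x/5,190+y/5)
X=atz(p,D(386,365),154,s);print("hub",R.T@(X-e))
c=[atz(p,D(*q),139,s) for q in((150,312),(603,220),(628,352),(180,437))]
print(np.array([R.T@(x-e) for x in c]),R.T@(np.mean(c,0)-e))
print(np.linalg.norm(c[0]-c[1]),np.linalg.norm(c[1]-c[2]))
E
```

```text
hub [ 0.6 -0.2 49.5]
[[  2.4 -30.   64.5]
 [ 14.4  26.8  64.5]
 [ -3.   30.5  64.5]
 [-14.5 -26.8  64.5]] [-0.2  0.1 64.5]
58.053292903058285 17.75088105612582
```

```bash
python3 -m creep '[{"tx":0,"ty":0.1,"tz":0.2,"ax":0,"ay":0,"az":0},{"tx":0,"ty":0,"tz":0.3,"ax":0,"ay":0,"az":0},{"tx":0,"ty":0,"tz":0.2,"ax":0,"ay":0,"az":0},{"tx":0,"ty":0,"tz":0.0,"ax":0,"ay":0,"az":0},{"tx":0,"ty":0,"tz":0.0,"ax":0,"ay":0,"az":0}]'; python3 m.py
```

```text
time: 10.2
eef_pos: [558.1, -92.4, 182.6]
tool_rot: [[-0.892, 0.453, 0.0], [0.453, 0.892, -0.0], [-0.0, 0.0, -1.0]]
force: [1.0, -0.1, -2.6]
width: 20.9
e [558.1 -92.4 182.6]
wrist red ((316.1053771972656, 240.7344970703125), (24.132787704467773, 26.96837615966797), 79.73259735107422) 112 [557.1 -92.9  85. ] [ 0.7 -1.  97.6]
scene red ((247.10256958007812, 236.7747802734375), (7.673393249511719, 10.633916854858398), 75.94349670410156) 15 [557.5 -92.8  85. ]
scene hole [ 564.6 -327.4   85. ]
92 [246.6 233.9]
95 [246.4 232.8]
98 [246.2 231.7]
100 [246.1 230.9]
```

View pics/w5c.png

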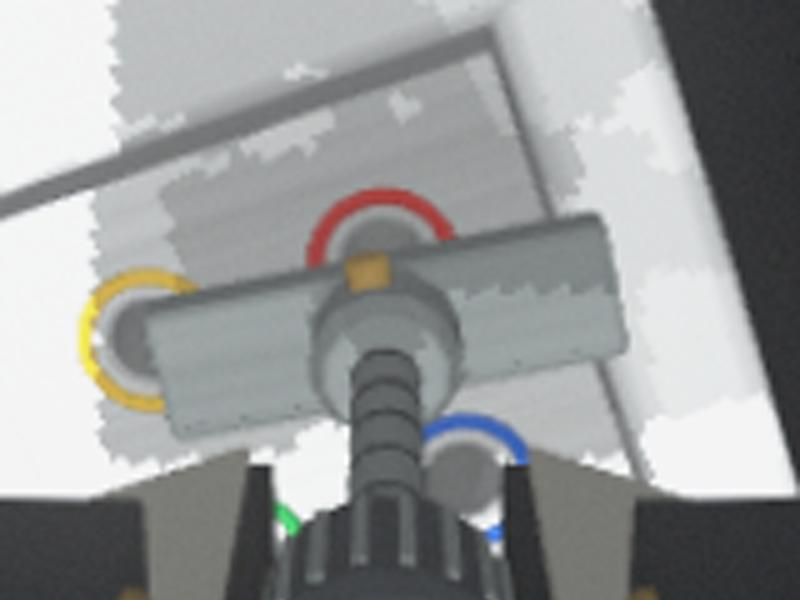

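View pics/s5c.png

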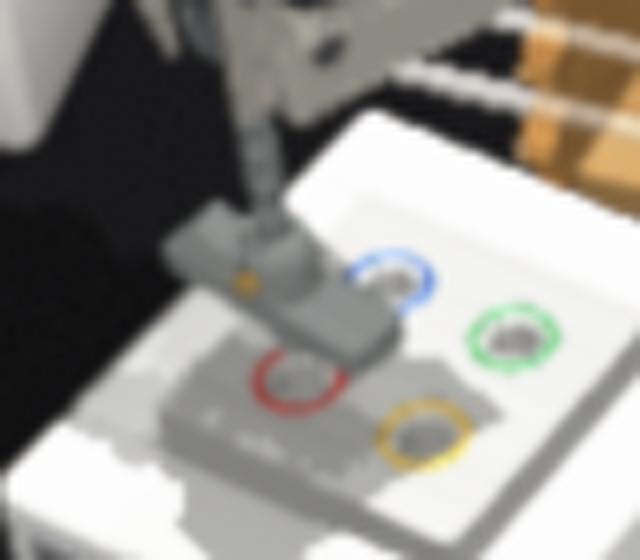

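```bash
python3 -m creep '[{"tx":0.015,"ty":-0.015,"tz":0.1,"ax":0,"ay":0,"az":0},{"tx":0,"ty":0,"tz":0.1,"ax":0,"ay":0,"az":0},{"tx":0,"ty":0,"tz":0.1,"ax":0,"ay":0,"az":0},{"tx":0,"ty":0,"tz":0,"ax":0,"ay":0,"az":0}]'; python3 -m creep '[{"tx":0,"ty":0,"tz":0.07,"ax":0,"ay":0,"az":0},{"tx":0,"ty":0,"tz":0,"ax":0,"ay":0,"az":0}]';python3 -m creep '[{"tx":0,"ty":0,"tz":0.07,"ax":0,"ay":0,"az":0},{"tx":0,"ty":0,"tz":0,"ax":0,"ay":0,"az":0}]'
```

```text
time: 10.8
eef_pos: [557.1, -92.5, 173.2]
tool_rot: [[-0.892, 0.453, -0.001], [0.453, 0.892, 0.0], [0.001, -0.0, -1.0]]
force: [-0.3, 0.2, -2.3]
width: 20.6
time: 11.05
eef_pos: [557.4, -92.5, 171.3]
tool_rot: [[-0.892, 0.453, -0.0], [0.453, 0.892, 0.0], [0.0, -0.0, -1.0]]
force: [0.6, 0.1, -1.8]
width: 20.9
time: 11.3
eef_pos: [557.3, -92.5, 169.2]
tool_rot: [[-0.892, 0.453, -0.0], [0.453, 0.892, 0.0], [0.0, -0.0, -1.0]]
force: [-0.4, 0.2, -1.9]
width: 21.2
```

```bash
python3 -m creep '[{"tx":0,"ty":0,"tz":0.1,"ax":0,"ay":0,"az":0},{"tx":0,"ty":0,"tz":0.1,"ax":0,"ay":0,"az":0},{"tx":0,"ty":0,"tz":0,"ax":0,"ay":0,"az":0}]'; python3 -m creep '[{"tx":0,"ty":0,"tz":0.05,"ax":0,"ay":0,"az":0},{"tx":0,"ty":0,"tz":0.03,"ax":0,"ay":0,"az":0},{"tx":0,"ty":0,"tz":0,"ax":0,"ay":0,"az":0}]'; python3 m.py
```

```text
time: 11.68
eef_pos: [557.1, -92.5, 163.0]
tool_rot: [[-0.892, 0.453, -0.001], [0.453, 0.892, 0.0], [0.001, -0.0, -1.0]]
force: [0.6, 0.9, -1.8]
width: 20.7
time: 12.05
eef_pos: [557.4, -92.5, 161.0]
tool_rot: [[-0.892, 0.453, -0.0], [0.453, 0.892, 0.0], [0.0, -0.0, -1.0]]
force: [1.1, -0.5, -2.2]
width: 20.8
e [557.4 -92.5 161. ]
wrist red ((314.2480773925781, 238.67726135253906), (3.7880187034606934, 16.697052001953125), 78.42082214355469) 58 [549.1 -90.7  85. ] [ 8.2 -2.2 76. ]
scene red ((243.47242736816406, 239.5334930419922), (1.3276984691619873, 4.49307918548584), 126.55187225341797) 7 [548.7 -89.9  85. ]
scene hole [ 564.6 -327.4   85. ]
92 [246.5 234.2]
95 [246.3 233.1]
98 [246.1 231.9]
100 [246.  231.2]
```

View pics/w5c.png

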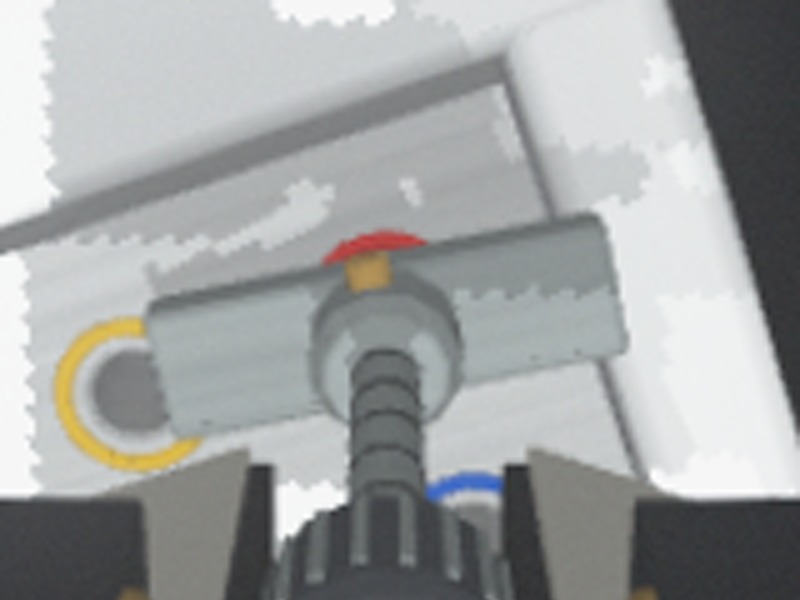

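View pics/s5c.png

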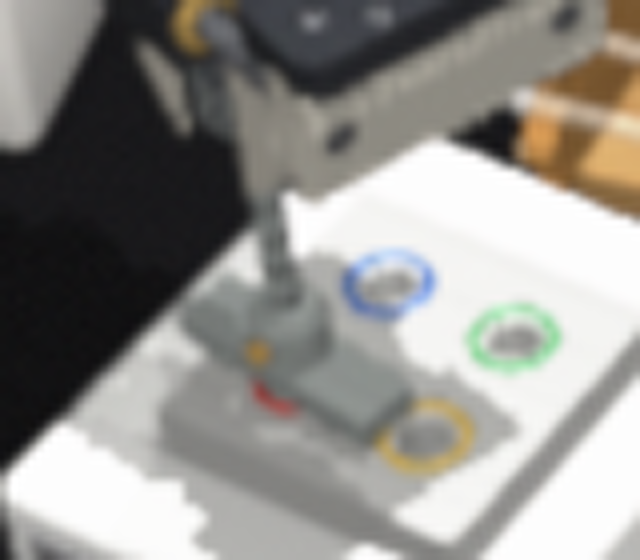

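```bash
python3 -m creep '[{"tx":0,"ty":0,"tz":0.05,"ax":0,"ay":0,"az":0},{"tx":0,"ty":0,"tz":0.05,"ax":0,"ay":0,"az":0},{"tx":0,"ty":0,"tz":0.05,"ax":0,"ay":0,"az":0}]'; python3 -m creep '[{"tx":0,"ty":0,"tz":0.05,"ax":0,"ay":0,"az":0},{"tx":0,"ty":0,"tz":0.05,"ax":0,"ay":0,"az":0}]';python3 -m creep '[{"tx":0,"ty":0,"tz":0,"ax":0,"ay":0,"az":0}]';python3 -m creep '[{"tx":0,"ty":0,"tz":0.05,"ax":0,"ay":0,"az":0},{"tx":0,"ty":0,"tz":0.05,"ax":0,"ay":0,"az":0}]'; python3 -c "
from h import *
s=r.observe();print(s['force'],s['ft_torque'],s['eef_pos'])"
```

```text
time: 12.52
eef_pos: [558.3, -92.9, 157.6]
tool_rot: [[-0.892, 0.453, 0.002], [0.453, 0.892, -0.0], [-0.002, 0.0, -1.0]]
force: [-1.2, -0.6, 5.1]
width: 21.1
time: 12.78
eef_pos: [558.3, -93.0, 154.7]
tool_rot: [[-0.892, 0.453, 0.002], [0.453, 0.892, -0.001], [-0.002, 0.0, -1.0]]
force: [-1.1, -0.8, 6.0]
width: 21.0
time: 12.9
eef_pos: [558.2, -92.9, 154.5]
tool_rot: [[-0.892, 0.453, 0.002], [0.453, 0.892, -0.0], [-0.002, 0.0, -1.0]]
force: [-1.3, -1.2, 4.7]
width: 20.7
time: 13.15
eef_pos: [558.2, -92.9, 151.4]
tool_rot: [[-0.892, 0.453, 0.002], [0.453, 0.892, -0.0], [-0.002, 0.0, -1.0]]
force: [-1.4, -1.2, 6.0]
width: 21.2
[-1.41397636 -1.22134751  6.00208849] [-0.07893816  0.29537503  0.01630565] [558.1806541  -92.85468054 151.43796369]
```

```bash
cat > chk.py <<'E'
from station import r
import sys
s=r.observe(); print("CHK %.2f Fz %.2f z %.2f"%(s["time"],s["force"][2],s["eef_pos"][2]))
sys.exit(1 if s["force"][2]>8.5 else 0)
E
c(){ python3 chk.py; }
python3 -m creep '[{"tx":0,"ty":0,"tz":0.04,"ax":0,"ay":0,"az":0}]' >/dev/null && c && python3 -m creep '[{"tx":0,"ty":0,"tz":0.03,"ax":0,"ay":0,"az":0}]' >/dev/null && c && python3 -m creep '[{"tx":0,"ty":0,"tz":0.03,"ax":0,"ay":0,"az":0}]' >/dev/null && c && python3 -m creep '[{"tx":0,"ty":0,"tz":0.03,"ax":0,"ay":0,"az":0}]' >/dev/null && c && python3 -m creep '[{"tx":0,"ty":0,"tz":0.03,"ax":0,"ay":0,"az":0}]' >/dev/null && c && python3 -m creep '[{"tx":0,"ty":0,"tz":0.03,"ax":0,"ay":0,"az":0}]' >/dev/null && c && python3 -m creep '[{"tx":0,"ty":0,"tz":0.03,"ax":0,"ay":0,"az":0}]' >/dev/null && c && python3 -m creep '[{"tx":0,"ty":0,"tz":0.03,"ax":0,"ay":0,"az":0}]' >/dev/null && c
```

```text
CHK 13.28 Fz 5.18 z 150.20
CHK 13.40 Fz 5.77 z 149.27
CHK 13.53 Fz 5.43 z 148.41
CHK 13.65 Fz 5.23 z 147.49
CHK 13.78 Fz 5.55 z 146.60
CHK 13.90 Fz 5.60 z 145.71
CHK 14.03 Fz 5.33 z 144.79
CHK 14.15 Fz 5.70 z 143.85
```

```bash
c(){ python3 chk.py; }
python3 -m creep '[{"tx":0,"ty":0,"tz":0.03,"ax":0,"ay":0,"az":0}]' >/dev/null && c && python3 -m creep '[{"tx":0,"ty":0,"tz":0.03,"ax":0,"ay":0,"az":0}]' >/dev/null && c && python3 -m creep '[{"tx":0,"ty":0,"tz":0.03,"ax":0,"ay":0,"az":0}]' >/dev/null && c && python3 -m creep '[{"tx":0,"ty":0,"tz":0.03,"ax":0,"ay":0,"az":0}]' >/dev/null && c && python3 -m creep '[{"tx":0,"ty":0,"tz":0.03,"ax":0,"ay":0,"az":0}]' >/dev/null && c && python3 -m creep '[{"tx":0,"ty":0,"tz":0.03,"ax":0,"ay":0,"az":0}]' >/dev/null && c && python3 -m creep '[{"tx":0,"ty":0,"tz":0.03,"ax":0,"ay":0,"az":0}]' >/dev/null && c && python3 -m creep '[{"tx":0,"ty":0,"tz":0.03,"ax":0,"ay":0,"az":0}]' >/dev/null && c && python3 -m creep '[{"tx":0,"ty":0,"tz":0.03,"ax":0,"ay":0,"az":0}]' >/dev/null && c && python3 -m creep '[{"tx":0,"ty":0,"tz":0.03,"ax":0,"ay":0,"az":0}]' >/dev/null && c && python3 -m creep '[{"tx":0,"ty":0,"tz":0.03,"ax":0,"ay":0,"az":0}]' >/dev/null && c && python3 -m creep '[{"tx":0,"ty":0,"tz":0.03,"ax":0,"ay":0,"az":0}]' >/dev/null && c
```

```text
CHK 14.28 Fz 6.08 z 142.97
CHK 14.40 Fz 5.22 z 142.07
CHK 14.53 Fz 5.64 z 141.16
CHK 14.65 Fz 4.79 z 140.27
CHK 14.78 Fz 5.40 z 139.36
CHK 14.90 Fz 5.39 z 138.46
CHK 15.03 Fz 5.79 z 137.56
CHK 15.15 Fz 4.45 z 136.64
CHK 15.28 Fz 4.82 z 135.74
CHK 15.40 Fz 6.09 z 134.83
CHK 15.53 Fz 6.19 z 133.93
CHK 15.65 Fz 6.08 z 133.04
```

```bash
python3 -c "
from h import *
p=r.grab_frame('wrist');cv2.imwrite('pics/w6.png',cv2.resize(p['color'][190:330,240:400],None,fx=4,fy=4))
s=r.observe();print(s['force'],s['eef_pos'])"
```

```text
[-0.68602839 -0.1674457   5.66181859] [557.93898659 -92.85587837 132.89134229]
```

View pics/w6.png

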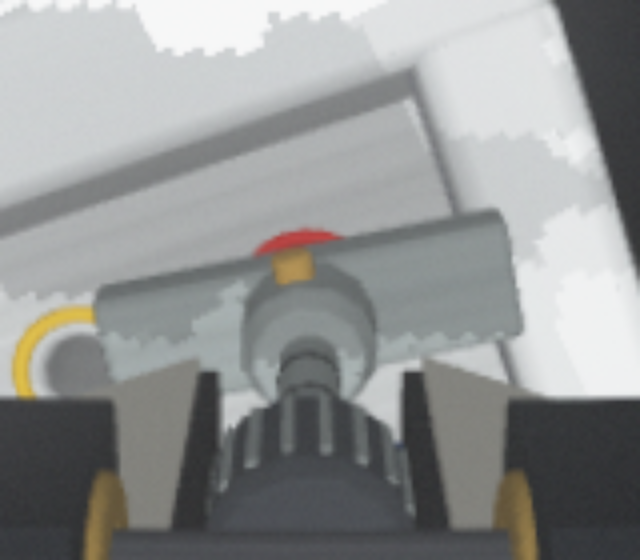

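```bash
c(){ python3 chk.py; }
python3 -m creep '[{"tx":0,"ty":0,"tz":0.03,"ax":0,"ay":0,"az":0}]' >/dev/null && c && python3 -m creep '[{"tx":0,"ty":0,"tz":0.03,"ax":0,"ay":0,"az":0}]' >/dev/null && c && python3 -m creep '[{"tx":0,"ty":0,"tz":0.03,"ax":0,"ay":0,"az":0}]' >/dev/null && c && python3 -m creep '[{"tx":0,"ty":0,"tz":0.03,"ax":0,"ay":0,"az":0}]' >/dev/null && c && python3 -m creep '[{"tx":0,"ty":0,"tz":0.03,"ax":0,"ay":0,"az":0}]' >/dev/null && c && python3 -m creep '[{"tx":0,"ty":0,"tz":0.03,"ax":0,"ay":0,"az":0}]' >/dev/null && c && python3 -m creep '[{"tx":0,"ty":0,"tz":0.03,"ax":0,"ay":0,"az":0}]' >/dev/null && c && python3 -m creep '[{"tx":0,"ty":0,"tz":0.03,"ax":0,"ay":0,"az":0}]' >/dev/null && c && python3 -m creep '[{"tx":0,"ty":0,"tz":0.03,"ax":0,"ay":0,"az":0}]' >/dev/null && c && python3 -m creep '[{"tx":0,"ty":0,"tz":0.03,"ax":0,"ay":0,"az":0}]' >/dev/null && c && python3 -m creep '[{"tx":0,"ty":0,"tz":0.03,"ax":0,"ay":0,"az":0}]' >/dev/null && c && python3 -m creep '[{"tx":0,"ty":0,"tz":0.03,"ax":0,"ay":0,"az":0}]' >/dev/null && c
```

```text
CHK 15.82 Fz 5.69 z 132.13
CHK 15.95 Fz 5.32 z 131.23
CHK 16.07 Fz 4.56 z 130.31
CHK 16.20 Fz 5.07 z 129.39
CHK 16.32 Fz 5.37 z 128.50
CHK 16.45 Fz 4.53 z 127.60
CHK 16.57 Fz 5.55 z 126.68
CHK 16.70 Fz 5.37 z 125.80
CHK 16.82 Fz 5.90 z 124.86
CHK 16.95 Fz 5.70 z 124.00
CHK 17.07 Fz 5.17 z 123.07
CHK 17.20 Fz 5.01 z 122.16
```

```bash
c(){ python3 chk.py; }
python3 -m creep '[{"tx":0,"ty":0,"tz":0.03,"ax":0,"ay":0,"az":0}]' >/dev/null && c && python3 -m creep '[{"tx":0,"ty":0,"tz":0.03,"ax":0,"ay":0,"az":0}]' >/dev/null && c && python3 -m creep '[{"tx":0,"ty":0,"tz":0.03,"ax":0,"ay":0,"az":0}]' >/dev/null && c && python3 -m creep '[{"tx":0,"ty":0,"tz":0.03,"ax":0,"ay":0,"az":0}]' >/dev/null && c && python3 -m creep '[{"tx":0,"ty":0,"tz":0.03,"ax":0,"ay":0,"az":0}]' >/dev/null && c && python3 -m creep '[{"tx":0,"ty":0,"tz":0.03,"ax":0,"ay":0,"az":0}]' >/dev/null && c && python3 -m creep '[{"tx":0,"ty":0,"tz":0.03,"ax":0,"ay":0,"az":0}]' >/dev/null && c && python3 -m creep '[{"tx":0,"ty":0,"tz":0.03,"ax":0,"ay":0,"az":0}]' >/dev/null && c
```

```text
CHK 17.32 Fz 5.75 z 121.25
CHK 17.45 Fz 5.26 z 120.37
CHK 17.57 Fz 6.00 z 119.45
CHK 17.70 Fz 12.48 z 119.01
```

```bash
python3 -m creep '[{"tx":0,"ty":0,"tz":0.01,"ax":0,"ay":0,"az":0}]'; python3 chk.py; python3 -m creep '[{"tx":0,"ty":0,"tz":0,"ax":0,"ay":0,"az":0}]'; python3 chk.py; python3 -c "
from h import *
p=r.grab_frame('wrist');cv2.imwrite('pics/w7.png',p['color'])
p=r.grab_frame('scene');cv2.imwrite('pics/s7.png',cv2.resize(p['color'][190:260,210:290],None,fx=8,fy=8,interpolation=2))
"
```

```text
time: 17.82
eef_pos: [558.3, -92.9, 119.0]
tool_rot: [[-0.892, 0.453, 0.002], [0.453, 0.892, -0.0], [-0.002, 0.0, -1.0]]
force: [-2.8, -0.4, 11.2]
width: 21.1
CHK 17.82 Fz 11.21 z 118.99
time: 17.95
eef_pos: [558.3, -92.9, 119.0]
tool_rot: [[-0.892, 0.453, 0.002], [0.453, 0.892, -0.0], [-0.002, 0.0, -1.0]]
force: [-1.8, -0.8, 9.3]
width: 20.9
CHK 17.95 Fz 9.32 z 119.00
```

View pics/w7.png

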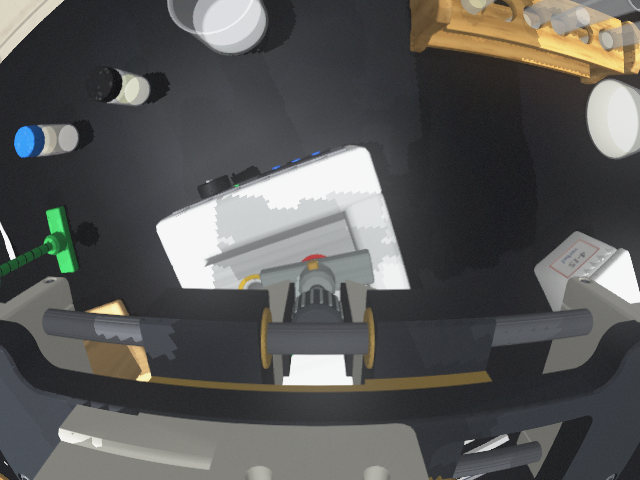

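View pics/s7.png

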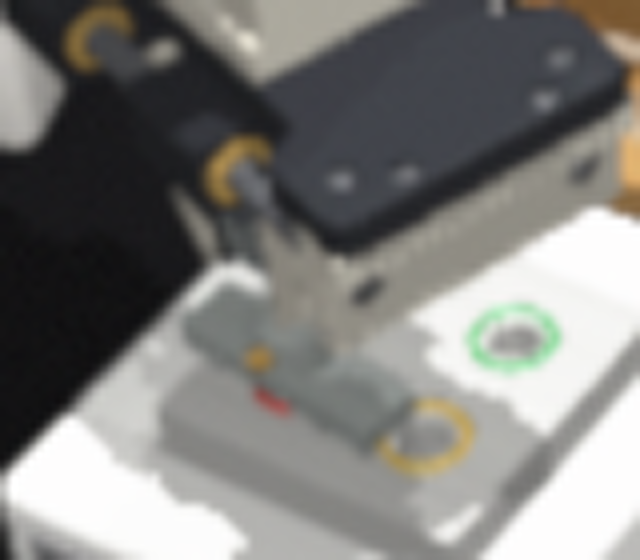

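```bash
python3 -m creep '[{"tx":0,"ty":0,"tz":0.015,"ax":0,"ay":0,"az":0},{"tx":0,"ty":0,"tz":0,"ax":0,"ay":0,"az":0}]'; python3 chk.py
```

```text
time: 18.3
eef_pos: [558.7, -93.0, 119.0]
tool_rot: [[-0.892, 0.453, 0.003], [0.453, 0.892, -0.001], [-0.003, 0.001, -1.0]]
force: [-3.3, -0.3, 12.0]
width: 20.9
CHK 18.30 Fz 11.98 z 118.96
```

```bash
python3 -m creep '[{"tx":0,"ty":0,"tz":-0.05,"ax":0,"ay":0,"az":0},{"tx":0,"ty":0,"tz":-0.1,"ax":0,"ay":0,"az":0},{"tx":0,"ty":0,"tz":-0.15,"ax":0,"ay":0,"az":0},{"tx":0,"ty":0,"tz":-0.25,"ax":0,"ay":0,"az":0},{"tx":0,"ty":0,"tz":-0.3,"ax":0,"ay":0,"az":0},{"tx":0,"ty":0,"tz":-0.3,"ax":0,"ay":0,"az":0}]';python3 -m creep '[{"tx":0,"ty":0,"tz":-0.3,"ax":0,"ay":0,"az":0},{"tx":0,"ty":0,"tz":-0.3,"ax":0,"ay":0,"az":0},{"tx":0,"ty":0,"tz":-0.3,"ax":0,"ay":0,"az":0},{"tx":0,"ty":0,"tz":-0.3,"ax":0,"ay":0,"az":0},{"tx":0,"ty":0,"tz":-0.3,"ax":0,"ay":0,"az":0},{"tx":0,"ty":0,"tz":-0.2,"ax":0,"ay":0,"az":0},{"tx":0,"ty":0,"tz":-0.05,"ax":0,"ay":0,"az":0},{"tx":0,"ty":0,"tz":0,"ax":0,"ay":0,"az":0}]'; python3 -c "
from h import *
p=r.grab_frame('scene');cv2.imwrite('pics/s8.png',cv2.resize(p['color'][180:260,200:300],None,fx=7,fy=7,interpolation=2))
p=r.grab_frame('wrist');cv2.imwrite('pics/w8.png',cv2.resize(p['color'][190:330,240:400],None,fx=4,fy=4))
"
```

```text
time: 19.05
eef_pos: [557.6, -92.5, 152.4]
tool_rot: [[-0.892, 0.453, 0.0], [0.453, 0.892, -0.0], [-0.0, 0.0, -1.0]]
force: [0.5, -0.3, -2.0]
width: 20.8
time: 20.05
eef_pos: [557.3, -92.5, 204.0]
tool_rot: [[-0.892, 0.453, -0.0], [0.453, 0.892, 0.0], [0.0, -0.0, -1.0]]
force: [0.3, 0.9, -2.0]
width: 21.0
```

View pics/s8.png

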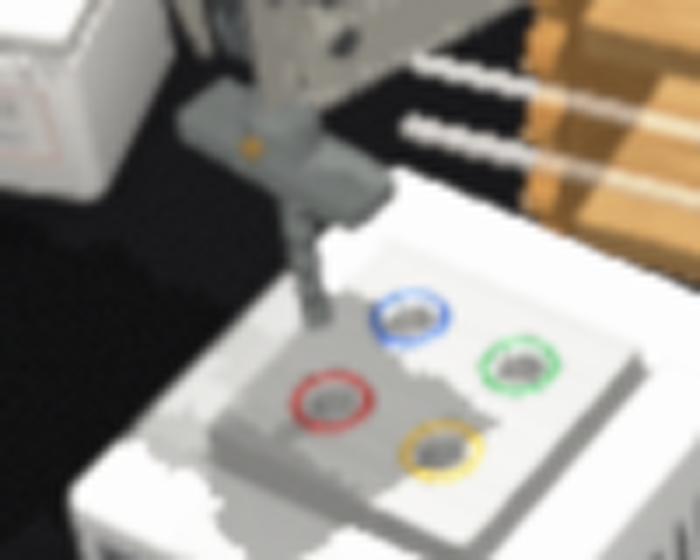

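View pics/w8.png

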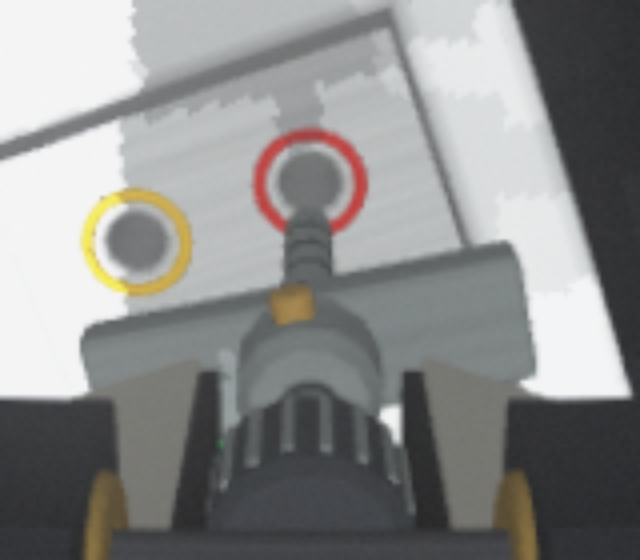

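```bash
python3 -m creep '[{"tx":-0.1,"ty":-0.18,"tz":0,"ax":0,"ay":0,"az":0},{"tx":-0.3,"ty":-0.54,"tz":0,"ax":0,"ay":0,"az":0},{"tx":-0.45,"ty":-0.81,"tz":0,"ax":0,"ay":0,"az":0},{"tx":-0.45,"ty":-0.81,"tz":0,"ax":0,"ay":0,"az":0},{"tx":-0.45,"ty":-0.81,"tz":0,"ax":0,"ay":0,"az":0},{"tx":-0.45,"ty":-0.81,"tz":0,"ax":0,"ay":0,"az":0},{"tx":-0.45,"ty":-0.81,"tz":0,"ax":0,"ay":0,"az":0},{"tx":-0.45,"ty":-0.81,"tz":0,"ax":0,"ay":0,"az":0},{"tx":-0.4,"ty":-0.72,"tz":0,"ax":0,"ay":0,"az":0},{"tx":-0.2,"ty":-0.36,"tz":0,"ax":0,"ay":0,"az":0},{"tx":-0.09,"ty":-0.13,"tz":0,"ax":0,"ay":0,"az":0},{"tx":0,"ty":0,"tz":0,"ax":0,"ay":0,"az":0},{"tx":0,"ty":0,"tz":0,"ax":0,"ay":0,"az":0}]'; python3 -c "
from h import *
p=r.grab_frame('scene');cv2.imwrite('pics/s9.png',cv2.resize(p['color'][210:310,320:420],None,fx=6,fy=6,interpolation=2))
s=r.observe();p=r.grab_frame('wrist');cv2.imwrite('pics/w9.png',cv2.resize(p['color'][170:310,240:400],None,fx=5,fy=5)[:600])
print(s['eef_pos'])
"
```

```text
time: 21.78
eef_pos: [567.0, -324.2, 204.0]
tool_rot: [[-0.892, 0.451, 0.0], [0.451, 0.892, 0.001], [0.0, 0.001, -1.0]]
force: [-0.2, -0.7, -1.7]
width: 20.9
[ 567.04315442 -324.25280087  204.11006031]
```

View pics/s9.png

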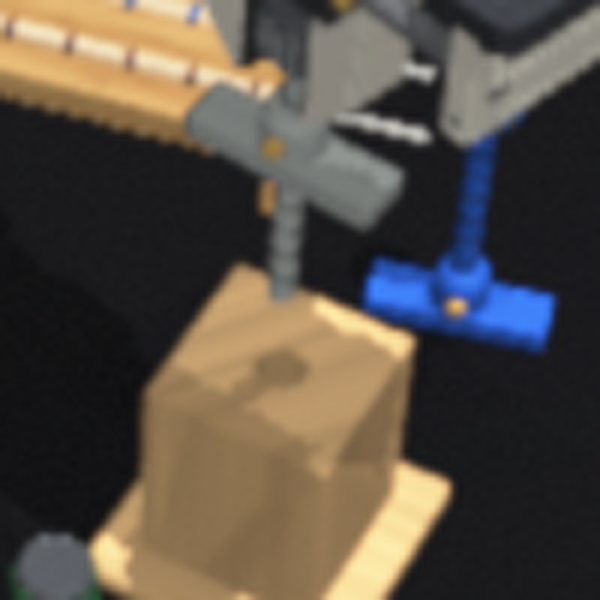

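View pics/w9.png

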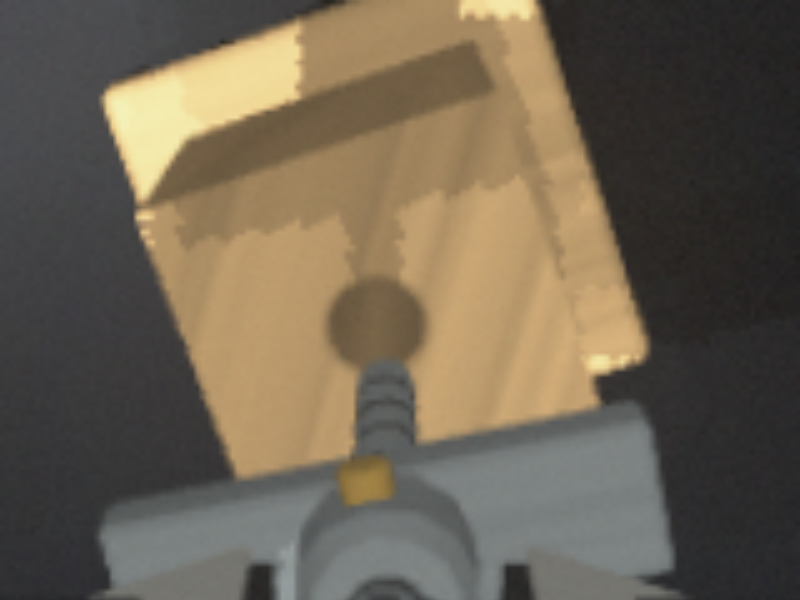

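```bash
python3 - <<'E'
from h import *
np.set_printoptions(precision=1,suppress=True)
s=r.observe();p=r.grab_frame("wrist");ps=r.grab_frame("scene");R=np.array(s["tool_rot"]);e=np.array(s["eef_pos"]);print(e)
X=atz(p,(240+377/5,170+322/5),85,s);print("hole",X,R.T@(X-e))
X=atz(ps,(320+280/6,210+369/6),85);print("scene hole",X,R.T@(X-e))
zt=85+204-119-56.5
X=atz(p,(240+386/5,170+380/5),zt,s);print("tip",X,R.T@(X-e))
X=atz(ps,(320+285/6,210+293/6),zt);print("scene tip",X,R.T@(X-e), proj(ps,(e[0],e[1],zt)))
E
```

```text
[ 567.  -324.4  204.1]
hole [ 566.5 -325.9   85. ] [ -0.3  -1.6 119.1]
scene hole [ 564.1 -327.    85. ] [  1.4  -3.7 119.1]
tip [ 567.9 -325.1  113.5] [-1.1 -0.2 90.6]
scene tip [ 568.5 -325.4  113.5] [-1.8 -0.2 90.6] [366.7 259.3]
```

```bash
python3 -m creep '[{"tx":0.03,"ty":-0.07,"tz":0.2,"ax":0,"ay":0,"az":0},{"tx":0,"ty":0,"tz":0.3,"ax":0,"ay":0,"az":0},{"tx":0,"ty":0,"tz":0.2,"ax":0,"ay":0,"az":0},{"tx":0,"ty":0,"tz":0.1,"ax":0,"ay":0,"az":0},{"tx":0,"ty":0,"tz":0.0,"ax":0,"ay":0,"az":0}]'; python3 -c "
from h import *
p=r.grab_frame('scene');cv2.imwrite('pics/s10.png',cv2.resize(p['color'][210:310,320:420],None,fx=6,fy=6,interpolation=2))
s=r.observe();p=r.grab_frame('wrist');cv2.imwrite('pics/w10.png',cv2.resize(p['color'][170:310,240:400],None,fx=5,fy=5)[:600])
print(s['eef_pos'])
"
```

```text
time: 22.6
eef_pos: [564.7, -327.0, 179.6]
tool_rot: [[-0.892, 0.453, -0.001], [0.453, 0.892, 0.0], [0.001, 0.0, -1.0]]
force: [-0.3, 0.5, -1.8]
width: 20.8
[ 564.91924479 -327.08467478  179.99696491]
```

View pics/s10.png

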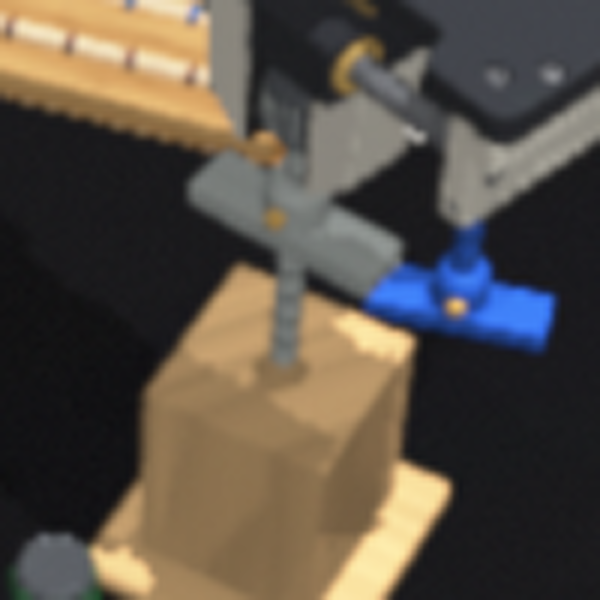

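View pics/w10.png

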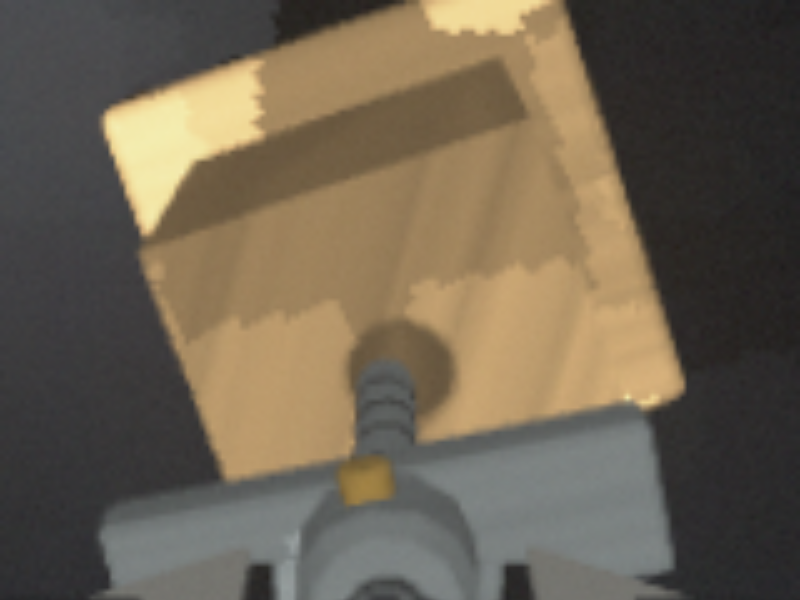

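```bash
python3 -m creep '[{"tx":0,"ty":0.045,"tz":0.1,"ax":0,"ay":0,"az":0},{"tx":0,"ty":0,"tz":0.1,"ax":0,"ay":0,"az":0},{"tx":0,"ty":0,"tz":0.1,"ax":0,"ay":0,"az":0},{"tx":0,"ty":0,"tz":0,"ax":0,"ay":0,"az":0}]'; python3 -m creep '[{"tx":0,"ty":0,"tz":0.05,"ax":0,"ay":0,"az":0},{"tx":0,"ty":0,"tz":0,"ax":0,"ay":0,"az":0}]'; python3 -c "
from h import *
p=r.grab_frame('scene');cv2.imwrite('pics/s11.png',cv2.resize(p['color'][210:310,320:420],None,fx=5,fy=5,interpolation=2))
"
```

```text
time: 23.2
eef_pos: [565.2, -325.7, 170.6]
tool_rot: [[-0.892, 0.453, -0.001], [0.453, 0.892, 0.0], [0.001, 0.0, -1.0]]
force: [-0.9, -0.5, -3.4]
width: 21.0
time: 23.45
eef_pos: [565.4, -325.9, 169.5]
tool_rot: [[-0.892, 0.453, -0.0], [0.453, 0.892, 0.0], [0.0, -0.0, -1.0]]
force: [0.4, -1.3, -2.6]
width: 20.8
```

View pics/s11.png

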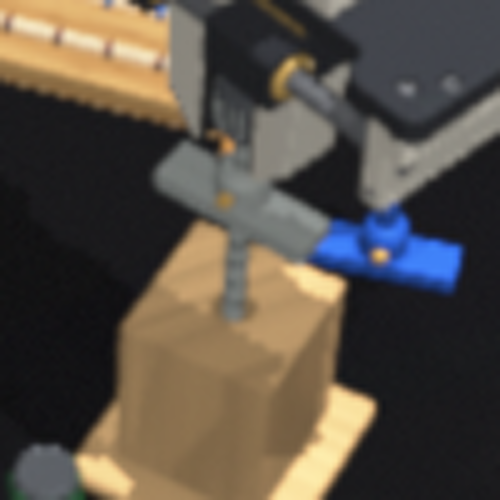

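```bash
python3 - <<'E'
from h import *
np.set_printoptions(precision=1,suppress=True)
s=r.observe();R=np.array(s["tool_rot"]);e=np.array(s["eef_pos"])
p=cv2.imread("pics/top0.png"); pt=r.grab_frame("top")
X=atz(pt,(190+513/3.3,140+90/3.3),106);print(X,R.T@(X-e))
E
python3 -m creep '[{"tx":0,"ty":0,"tz":0.1,"ax":0,"ay":0,"az":0},{"tx":0,"ty":0,"tz":0.15,"ax":0,"ay":0,"az":0},{"tx":0,"ty":0,"tz":0.15,"ax":0,"ay":0,"az":0},{"tx":0,"ty":0,"tz":0.15,"ax":0,"ay":0,"az":0}]' && python3 -c "
from station import r;f=r.observe()['force'];print(f);exit(1 if f[2]>1 else 0)" && python3 -m creep '[{"tx":0,"ty":0,"tz":0.15,"ax":0,"ay":0,"az":0},{"tx":0,"ty":0,"tz":0.15,"ax":0,"ay":0,"az":0},{"tx":0,"ty":0,"tz":0.15,"ax":0,"ay":0,"az":0}]' && python3 -c "
from station import r;f=r.observe()['force'];print(f);exit(1 if f[2]>1 else 0)" && python3 -m creep '[{"tx":0,"ty":0,"tz":0.15,"ax":0,"ay":0,"az":0},{"tx":0,"ty":0,"tz":0.15,"ax":0,"ay":0,"az":0},{"tx":0,"ty":0,"tz":0.12,"ax":0,"ay":0,"az":0},{"tx":0,"ty":0,"tz":0,"ax":0,"ay":0,"az":0}]'
```

```text
[ 680.5 -351.4  106. ] [-114.1   29.3   63.5]
time: 24.05
eef_pos: [565.3, -325.8, 152.6]
tool_rot: [[-0.892, 0.453, -0.0], [0.453, 0.892, 0.0], [0.0, 0.0, -1.0]]
force: [0.1, 0.4, -1.7]
width: 21.1
[ 0.06142663  0.36772196 -1.71477465]
time: 24.42
eef_pos: [565.5, -325.9, 139.2]
tool_rot: [[-0.892, 0.453, -0.0], [0.453, 0.892, 0.0], [0.0, 0.0, -1.0]]
force: [-0.2, 0.5, -1.1]
width: 21.2
[-0.17080581  0.4509817  -1.09219858]
time: 24.92
eef_pos: [565.2, -325.8, 126.5]
tool_rot: [[-0.892, 0.453, -0.001], [0.453, 0.892, 0.0], [0.001, 0.0, -1.0]]
force: [0.3, 0.2, -0.8]
width: 20.8
```

```bash
k(){ python3 -c "
from station import r;s=r.observe();f=s['force'];print('%.2f %.2f'%(f[2],s['eef_pos'][2]));exit(1 if f[2]>0.8 else 0)"; }
python3 -m creep '[{"tx":0,"ty":0,"tz":0.1,"ax":0,"ay":0,"az":0},{"tx":0,"ty":0,"tz":0.1,"ax":0,"ay":0,"az":0},{"tx":0,"ty":0,"tz":0,"ax":0,"ay":0,"az":0}]' >/dev/null; k && python3 -m creep '[{"tx":0,"ty":0,"tz":0.02,"ax":0,"ay":0,"az":0}]' >/dev/null && k && python3 -m creep '[{"tx":0,"ty":0,"tz":0.01,"ax":0,"ay":0,"az":0},{"tx":0,"ty":0,"tz":0,"ax":0,"ay":0,"az":0}]' >/dev/null && k && python3 -m creep '[{"tx":0,"ty":0,"tz":0.01,"ax":0,"ay":0,"az":0},{"tx":0,"ty":0,"tz":0,"ax":0,"ay":0,"az":0}]' >/dev/null && k && python3 -m creep '[{"tx":0,"ty":0,"tz":0.01,"ax":0,"ay":0,"az":0},{"tx":0,"ty":0,"tz":0,"ax":0,"ay":0,"az":0}]' >/dev/null && k
```

```text
-1.95 120.60
-2.26 120.40
-2.05 120.10
-2.02 119.76
-1.60 119.41
```

```bash
k(){ python3 -c "
from station import r;s=r.observe();f=s['force'];print('%.2f %.2f'%(f[2],s['eef_pos'][2]));exit(1 if f[2]>0.3 else 0)"; }
python3 -m creep '[{"tx":0,"ty":0,"tz":0.01,"ax":0,"ay":0,"az":0},{"tx":0,"ty":0,"tz":0,"ax":0,"ay":0,"az":0}]' >/dev/null; k && python3 -m creep '[{"tx":0,"ty":0,"tz":0.005,"ax":0,"ay":0,"az":0},{"tx":0,"ty":0,"tz":0,"ax":0,"ay":0,"az":0}]' >/dev/null && k && python3 -m creep '[{"tx":0,"ty":0,"tz":0.005,"ax":0,"ay":0,"az":0},{"tx":0,"ty":0,"tz":0,"ax":0,"ay":0,"az":0}]' >/dev/null && k  && python3 -m creep '[{"tx":0,"ty":0,"tz":0.005,"ax":0,"ay":0,"az":0},{"tx":0,"ty":0,"tz":0,"ax":0,"ay":0,"az":0}]' >/dev/null && k
```

```text
-1.78 119.15
-1.38 119.11
0.06 119.09
1.26 119.03
```

```bash
python3 -m creep '[{"tx":0,"ty":0,"tz":0,"ax":0,"ay":0,"az":0},{"tx":0,"ty":0,"tz":0,"ax":0,"ay":0,"az":0},{"tx":0,"ty":0,"tz":0,"ax":0,"ay":0,"az":0},{"tx":0,"ty":0,"tz":0,"ax":0,"ay":0,"az":0},{"tx":0,"ty":0,"tz":0,"ax":0,"ay":0,"az":0},{"tx":0,"ty":0,"tz":0,"ax":0,"ay":0,"az":0}]' 0.5; python3 -c "
from h import *
p=r.grab_frame('scene');cv2.imwrite('pics/s12.png',cv2.resize(p['color'][190:310,320:440],None,fx=5,fy=5,interpolation=2))
s=r.observe();p=r.grab_frame('wrist');cv2.imwrite('pics/w12.png',cv2.resize(p['color'][190:340,240:400],None,fx=4,fy=4))
print(s['eef_pos'],s['force'])
"
```

```text
time: 27.92
eef_pos: [565.5, -325.9, 118.7]
tool_rot: [[-0.892, 0.453, 0.0], [0.453, 0.892, 0.0], [0.0, 0.0, -1.0]]
force: [0.3, -0.4, 1.3]
width: 68.1
[ 565.46060205 -325.86960583  118.70901587] [ 0.23957772 -0.35570839  0.25565637]
```

View pics/s12.png

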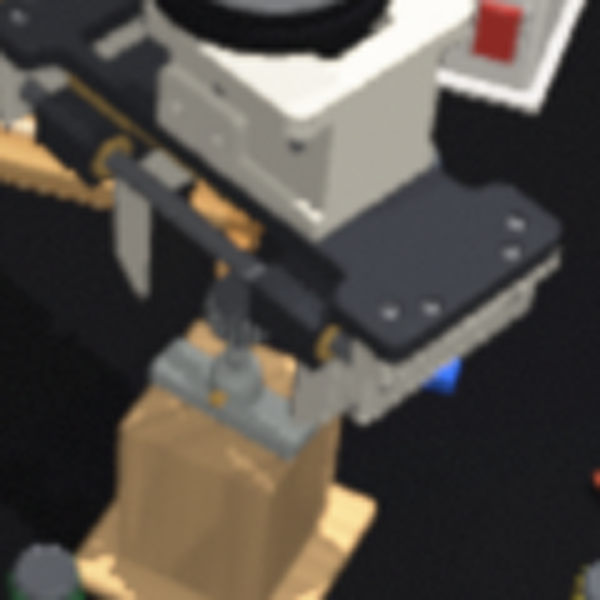

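View pics/w12.png

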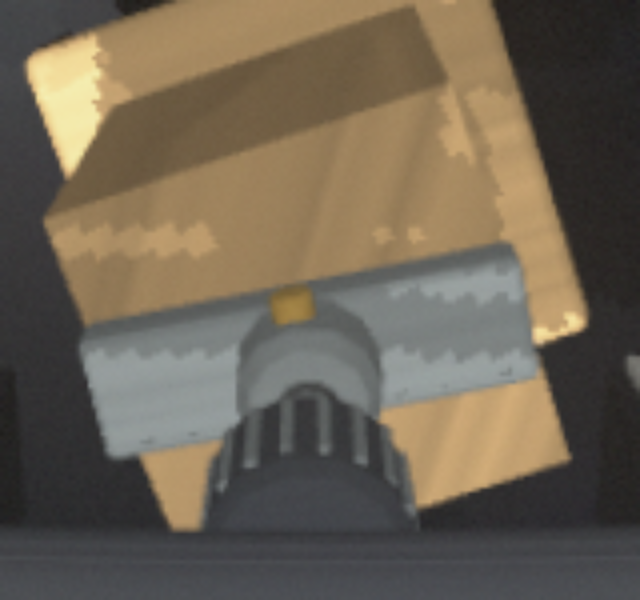

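The gauge stands released with its foot flat on the stand. I retreat straight up and check.

```bash
python3 -m creep '[{"tx":0,"ty":0,"tz":-0.2,"ax":0,"ay":0,"az":0},{"tx":0,"ty":0,"tz":-0.4,"ax":0,"ay":0,"az":0},{"tx":0,"ty":0,"tz":-0.6,"ax":0,"ay":0,"az":0},{"tx":0,"ty":0,"tz":-0.8,"ax":0,"ay":0,"az":0},{"tx":0,"ty":0,"tz":-0.8,"ax":0,"ay":0,"az":0},{"tx":0.3,"ty":0.5,"tz":-0.5,"ax":0,"ay":0,"az":0},{"tx":0.7,"ty":0.9,"tz":0,"ax":0,"ay":0,"az":0},{"tx":0.7,"ty":0.9,"tz":0,"ax":0,"ay":0,"az":0},{"tx":0.7,"ty":0.9,"tz":0,"ax":0,"ay":0,"az":0},{"tx":0.3,"ty":0.4,"tz":0,"ax":0,"ay":0,"az":0},{"tx":0,"ty":0,"tz":0,"ax":0,"ay":0,"az":0},{"tx":0,"ty":0,"tz":0,"ax":0,"ay":0,"az":0}]'; python3 -c "
from h import *
np.set_printoptions(precision=1,suppress=True)
p=r.grab_frame('scene');cv2.imwrite('pics/s13.png',p['color']);cv2.imwrite('pics/s13c.png',cv2.resize(p['color'][200:360,160:420],None,fx=3,fy=3,interpolation=2))
s=r.observe();p=r.grab_frame('wrist');cv2.imwrite('pics/w13.png',p['color'])
"
```

```text
time: 29.52
eef_pos: [542.2, -194.4, 217.9]
tool_rot: [[-0.891, 0.454, 0.0], [0.454, 0.891, -0.001], [-0.001, -0.001, -1.0]]
force: [-0.7, -0.1, 0.2]
width: 68.9
```

View pics/s13c.png

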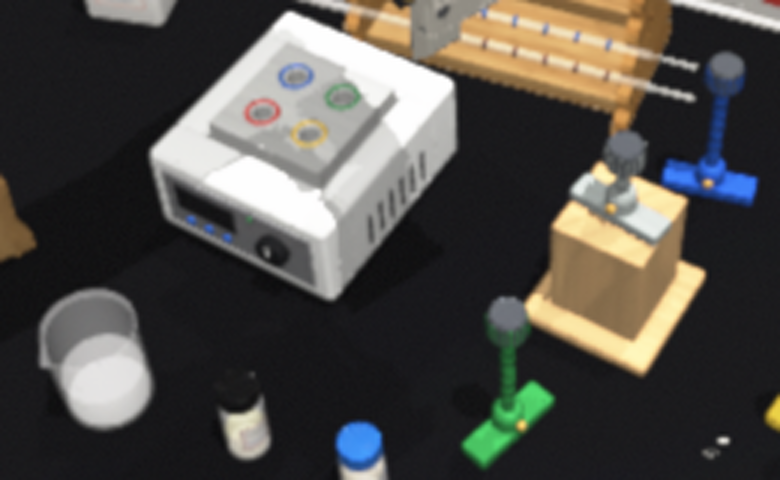

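View pics/w13.png

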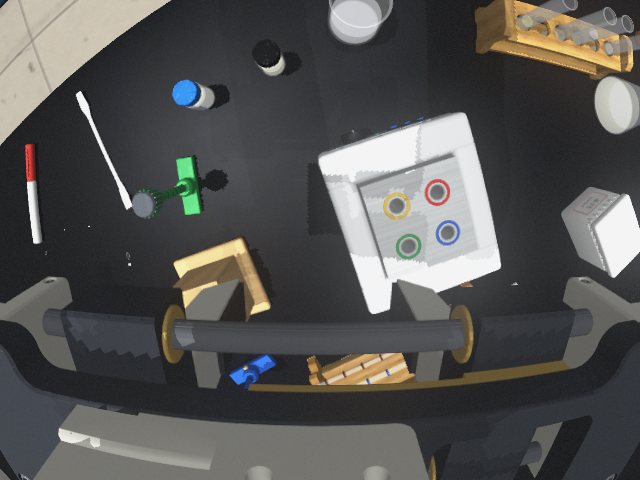

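The gauge stands upright in the stand with its foot flat, its knob now low at scene crop (626,152). The beaker and vials are where they were, and the gripper is clear.

```bash
python3 -c "
from station import r
print(r.observe()['time']); print(r.job_done())"
```

```text
29.625
the job is handed in; nothing more can be done
None
```

I measured the red-ringed well and put the gauge back in its wooden stand, foot flat on top, so you can read the depth off it. I handed the job in at 29.6 s of the allowed 51 s.

- **Measuring:** With the foot on the block over the red well, the rod slid at a steady 5–6 N wrist reading for about 40 mm. It then stopped hard. Further command moved it less than 0.1 mm, and the wrist force rose to about 12 N, so the tip pressed the bottom with roughly 7 N.
- **Putting it back:** The foot met the stand at a tool height of 119.1 mm, against 119.0 mm at the well bottom. The two tops are level, so the rod should not have shifted by more than about 0.1 mm. The force at touchdown changed by about 3 N, below the rod's sliding friction.
- **Reading:** My own rough estimate of the depth is 56–57 mm. It rests on a starting reading I judged from the camera to about 3 mm, so trust the gauge rather than this figure.
- **Last pictures:** The gauge stands upright in its stand with the foot flat. The beaker and both vials are by eye where they were, and the robot touches nothing.
- **Disagreements:** The cameras differed by 2–3 mm on where the stand's hole is. I corrected the position by eye, and the rod went in without contact force.

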